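# Chock a row of glass tubes on the warming plate

### The arm

A 7-joint arm with a two-finger parallel gripper is mounted at the origin on the work surface. World frame = base frame: x ahead of the robot, y to its left, z up, the work surface at z = 0. Lengths are in m, angles in rad, forces in N, time in s.
With the tool pointing down it reaches from about 0.425 to 0.875 m from the base axis. Payload 4.7 kg.
Tool frame: the origin (TCP) lies on the centre line of the jaws, within the pads' length; the fingertips stand 14 mm ahead of it and the grasp point (between the pads) lies 5 mm behind it; z points along the fingers, x is the direction in which the jaws open and shut, and the axes are right-handed (so a half turn about z gives the same grasp; the last joint's range is limited). The gripper opens to 87 mm and grips with 3 to 60 N. Pads are 19 mm wide; open, the fingers measure 117 mm over their backs; the gripper's body (75 mm by 190 mm) begins 51 mm behind the grasp point.
Start: joints at [-1.1, 0.321, -0.07, 1.45, 0.023, 1.371, -0.057], TCP at [0.287, 0.583, 0.237] pointing down, gripper open.
Joint ranges: [-2.86, 2.86], [-0.3, 2.09], [-1.38, 1.24], [0.06, 2.45], [-1.56, 4.7], [0.09, 2.05], [-2.69, 2.69]. Speed limits (rad/s): [2.57, 2.57, 3.14, 3.14, 3.14, 3.14, 3.14].

### API

Orientations are given as a rotation vector (axis times angle).
In Python, from bench import ctrl gives the robot as it stands.
- The arm moves only by the tool drive_tool, never from a script. Its argument "rows" is a list that holds one entry, the list of rows, each a list of 5 numbers: the shift along the tool's x, y, z scaled (see below), then the turn about the tool's z scaled (see below), then the closure in counts, from 0 (fully open) to 255 (shut). In form: [[[dx, dy, dz, spin, jaw], ...]]. A call has 1 to 20 rows; each row is the pose to reach, as a shift and turn from the pose commanded when the call began, along the tool's axes at that moment, turning the shorter way round; what a row does not reach only later rows make up. The controller multiplies each number of a shift by 300 mm and each number of a turn by pi rad. A row lasts 1/8 s, in which the tool goes at most 62.5 mm and 10.7 degrees, less where a joint would pass 70% of its speed; a pose out of reach is approached as far as the arm can. A call with a number of a shift or a turn outside -1 to 1 is refused whole. A call with a gripper value outside its range is refused whole. The fingers move at their own pace and stop on an object; "grip_force" is the grip in N (left out, the last holds). Time passes only in rows, so rows that repeat a pose let the fingers close. It gives the time, the measured TCP pose, the force and the opening at its end, in the units of the state.
- ctrl.get_state(): the state, without advancing time (a new reading comes with each control period).
- ctrl.get_image(name): name is "scene" or "top" or "wrist"; returns a dict with "img" (384x512x3 uint8, blue, green, red), "camera_matrix" (3x3 intrinsics, pixels), "R" (3x3) and "t" (3): a world point X has camera coordinates R X + t. Camera axes: x right, y down, z forward; pixel columns grow to the right and rows downward; lengths in m; the calibration is good to about 2 mm. The wrist camera is an equidistant fisheye: a pixel r from the principal point sees the ray r / f radians off the axis. A picture is of the moment at which its call begins. There is no depth.
- ctrl.close_job(): hands the job in, once; it reports no verdict.
The state is a dict: "time": time; "joint_positions": joint angles; "qd": joint speeds; "joint_torque": joint torques, N m; "position": TCP position; "tool_rot": TCP orientation; "ft_force": force on the tool from outside, world axes, zero at the start; "torque": the same for the moment, N m; "grip_width": opening from 0.0 (shut) to 1.0 (fully open).
Only numpy, scipy, OpenCV 4.12 (cv2) and the standard library are available. Lean on these libraries where they do the work, as an engineer would, in place of code of your own. Each camera call takes 0.05 s, during which the arm holds its last target.

### The job

Add the stray orange-capped glass tube to the row on the warming plate, laying it down gently on its side at the open end of the row, parallel to the others. Chock that end with the aluminium chock, its blue face to the tubes, so that the four tubes lie closed up between the two chocks with no play and cannot roll apart - but do not push the steel chock at the other end out of its place, and leave everything else on the bench alone.

Things in the scene. Friction and masses are not known exactly. Their poses are not given: they have to be found in the camera images.
- plate: level bench-top warming plate, fixed (lukewarm): white housing, aluminium top 250 x 430 mm (x, y), top surface 25 mm above the bench; low control strip along its far (+x) edge. Origin on the bench under the middle of the aluminium top; the row runs along its y axis, open towards +y (the robot's left).
- set_chock: steel chock already set at the right end of the row: loose, about 0.85 kg, held by friction; pushing the closed row with over about 8 N shifts it. Block 80 mm wide (x), 50 long (y), 30 high, rib on top to 69 mm. Origin: middle of its underside, z up. Its +y end is the nose: blue face leaning back 15 degrees, its foot 25 mm from the origin. The row lies on its +y side, tubes along its x axis.
- loose_chock: aluminium chock on the bench: 70 mm wide (x), 50 long (y), 30 high, about 0.3 kg, drags with 1 to 3 N. Black grip rib on top along y: 14 mm thick in x, from 24 mm behind to 14 mm in front of the origin, 30 to 69 mm above the sole. Origin: middle of its underside, z up. +y end: nose, a blue face leaning back 15 degrees; -y end: plain upright back, 25 mm from the origin.
- loose_chock_nose (a point): foot of the loose chock's nose: middle of the lower edge of its blue face, 25 mm from the chock's origin along its +y axis, at the height of the sole.
- tube_a: glass tube on its side in the row: amber glass, white screw cap, blank label, 150 mm long, about 190 g; diameter between 39 and 46 mm (mixed stock, not marked). Origin on its axis at mid-length, x along the axis towards the cap. The tubes lie with gaps, a little askew; one rolls easily, but touching tubes rub and can resist with up to about 6 N before the row is closed.
- tube_b: glass tube on its side in the row: amber glass, white screw cap, blank label, 150 mm long, about 190 g; diameter between 39 and 46 mm (mixed stock, not marked). Origin on its axis at mid-length, x along the axis towards the cap. The tubes lie with gaps, a little askew; one rolls easily, but touching tubes rub and can resist with up to about 6 N before the row is closed.
- tube_c: glass tube on its side in the row: amber glass, white screw cap, blank label, 150 mm long, about 190 g; diameter between 39 and 46 mm (mixed stock, not marked). Origin on its axis at mid-length, x along the axis towards the cap. The tubes lie with gaps, a little askew; one rolls easily, but touching tubes rub and can resist with up to about 6 N before the row is closed.
- tube_d: the stray glass tube: amber glass, orange screw cap, 150 mm long, 40 mm diameter, about 190 g, lying on its side on the tube rest with its axis 38 mm above the bench. Origin on its axis at mid-length, x along the axis towards the cap. It rolls freely.
- rest: tube rest fixed on the bench: white bar 110 mm long (x), 34 mm wide, with two steel rails along it on which the stray tube lies along x. Origin on the bench at its middle.
- dishes: two stacked culture dishes, 40 mm across, 22 mm high, on the far margin of the warming plate beyond the tubes' ends; origin at the underside. Leave them alone.
- media_bottle: bottle, 64 mm diameter, 125 mm high, blue cap, standing on the bench right of the plate; origin at the underside. Leave it alone.
- tip_box: pipette tip box, 87 x 122 mm, 67 mm high, grey with clear lid, right and near the robot; origin at the underside. Leave it alone.
- timer: white bench timer, 62 mm square, 16 mm high; origin at the underside. Leave it alone.
- pot: yellow open pot, 72 mm diameter, 75 mm high, standing on the bench to the left and far; origin at the underside. Leave it alone.
- pipette: white hand pipette lying on the bench to the left and near the robot, 210 mm long, 32 mm high; origin on the bench under its middle, x towards its tip. Leave it alone.

How it is judged:
At the end, for the whole second after the job is handed in: Four tubes lie still, flat on the plate between the chocks, the orange-capped last, parallel within 0.1 rad, within 30 mm of the steel chock's middle line. Aluminium chock flat, nose to the row, square within 0.12 rad; nose feet under 157.5 mm apart (about 3 mm play); steel chock moved under 4 mm (y of tube_a in the frame of set_chock between 0.03 and 0.178 m and x of tube_a in the frame of set_chock between -0.03 and 0.03 m and height (world z) of tube_a between 0.04275 and 0.04675 m and angle between the x axis of each of tube_a, tube_b, tube_c, tube_d and the x axis of set_chock, either way round below 0.1 rad and linear speed of each of tube_a, tube_b, tube_c, tube_d, set_chock, loose_chock below 0.01 m/s and angular speed of each of tube_a, tube_b, tube_c, tube_d below 0.3 rad/s and y of tube_b in the frame of set_chock between 0.03 and 0.178 m and x of tube_b in the frame of set_chock between -0.03 and 0.03 m and height (world z) of tube_b between 0.0435 and 0.0475 m and y of tube_c in the frame of set_chock between 0.03 and 0.178 m and x of tube_c in the frame of set_chock between -0.03 and 0.03 m and height (world z) of tube_c between 0.0445 and 0.0485 m and y of tube_d in the frame of set_chock between 0.03 and 0.178 m and x of tube_d in the frame of set_chock between -0.03 and 0.03 m and height (world z) of tube_d between 0.043 and 0.047 m and y of tube_d in the frame of set_chock above 0.14 m and y of loose_chock_nose in the frame of set_chock below 0.1825 m and x of loose_chock_nose in the frame of set_chock between -0.03 and 0.03 m and y of loose_chock in the frame of set_chock above 0.19 m and angle between the y axis of loose_chock and the y axis of set_chock, either way round below 0.12 rad and angle between each of set_chock, loose_chock's own z axis and vertical below 0.06 rad and height (world z) of set_chock between 0.023 and 0.027 m and height (world z) of loose_chock between 0.023 and 0.027 m and distance of set_chock from where it was at the start of the episode below 0.004 m); the robot touches nothing.
It fails at once if a bystander (dishes, bottle, tip box, timer, pot, pipette) is shifted by more than 20 mm (distance of any of dishes, media_bottle, tip_box, timer, pot, pipette from where it was at the start of the episode above 0.02 m).
It fails at once if the steel chock is driven back or lifted by more than 4 mm (distance of set_chock from where it was at the start of the episode above 0.004 m).
It fails at once if a glass tube is dropped or pressed onto the plate with more than 40 N (contact force between any of tube_a, tube_b, tube_c, tube_d and plate above 40 N).
It also fails if it takes over 72 s, if anything falls off the work surface, if the arm or the gripper's body presses on something with over 40 N, if the wrist force passes 120 N, or if a joint passes its speed limit or range.

## Working session

There is one attempt and no reset: what is moved stays moved. The work goes in short steps, Python scripts to look and compute and a tool call to move; the robot and the scene stay as the last step left them, time stands still between calls to the robot, and variables do not carry over. Pictures are saved under pics/ and viewed, and the job is handed in when it is done.

Besides the shell and the picture viewer there is one more tool, called after ">>>" by a JSON object that holds its "api" and its "payload". drive_tool: Moves the arm, as the interface text tells. Its arguments: {"type":"object","properties":{"rows":{"type":"array"},"grip_force":{"type":"number"}},"required":["rows"]}

```bash
mkdir -p pics; ls
cat > h.py <<'E'
import numpy as np, cv2
from bench import ctrl
from scipy.spatial.transform import Rotation as Ro
def snap(name,fn):
    d=ctrl.get_image(name); cv2.imwrite('pics/%s.png'%fn,d['img']); 
    np.savez('pics/%s.npz'%fn,**{k:d[k] for k in('img','camera_matrix','R','t')}); return d
def load(fn): return dict(np.load('pics/%s.npz'%fn))
def ray(d,u,v,fish=False):
    K=d['camera_matrix'];x=(u-K[0,2])/K[0,0];y=(v-K[1,2])/K[1,1]
    if fish:
        r=np.hypot(x,y);c=np.array([x/r*np.sin(r),y/r*np.sin(r),np.cos(r)])
    else: c=np.array([x,y,1.])
    R=d['R'];return -R.T@d['t'],R.T@c
def at(d,u,v,z,fish=False):
    o,w=ray(d,u,v,fish);return o+w*(z-o[2])/w[2]
def proj(d,X):
    c=d['R']@np.array(X)+d['t'];K=d['camera_matrix'];return K[0,0]*c[0]/c[2]+K[0,2],K[1,1]*c[1]/c[2]+K[1,2]
E
python3 - <<'E'
from h import *
s=ctrl.get_state();print(s)
for n in('scene','top','wrist'):
    d=snap(n,n+'0');print(n,d['camera_matrix'].tolist(),(-d['R'].T@d['t']).tolist(),d['R'].tolist())
E
```

```text
pics
{'time': 0.0, 'joint_positions': array([-1.09993494,  0.32180819, -0.07009351,  1.45168069,  0.02261817,
        1.37080138, -0.05688949]), 'qd': array([-2.66834462e-04, -4.50238733e-04, -7.04274761e-04,  1.15429048e-03,
       -1.27841462e-03, -2.94379565e-04, -5.78306466e-05]), 'joint_torque': array([-3.95279176e-05, -4.91298866e+01, -4.04076995e-01, -3.12520480e+01,
       -6.39447151e-02,  4.37510514e-02,  1.70465250e-04]), 'position': array([0.28648862, 0.58286638, 0.23546833]), 'tool_rot': array([ 2.66571271e+00,  1.66031066e+00, -2.44692542e-03]), 'ft_force': array([ 0.417626  , -0.70200635,  0.61647537]), 'torque': array([-0.00064831, -0.0093045 , -0.00051621]), 'grip_width': 0.9978732986825863}
scene [[490.91683777553925, 0.0, 257.9875475981708], [0.0, 490.91683777553925, 189.04773419612553], [0.0, 0.0, 1.0]] [1.1024217770174753, 1.066531614248852, 1.1418785157872025] [[-0.8880042719882619, 0.4594255727860301, -0.019405050910140675], [0.31607338690172626, 0.5791864414380277, -0.7514257648941949], [-0.3339850700601281, -0.673402709472261, -0.659532231094394]]
top [[485.7805050962285, 0.0, 260.611825924806], [0.0, 485.7805050962285, 187.05851321794879], [0.0, 0.0, 1.0]] [0.23219940229278097, -0.05122353655849948, 1.7777760419806803] [[0.01921447007628478, -0.9998143797547223, -0.0014178065337851814], [-0.9851482139417232, -0.01869057071351896, -0.17068584924895194], [0.17062766688647113, 0.004676387717312607, -0.9853244799003004]]
wrist [[297.3186396354542, 0.0, 257.18121161085173], [0.0, 297.3186396354542, 190.45489296965908], [0.0, 0.0, 1.0]] [0.22565143706966379, 0.614176147146521, 0.3831678801345776] [[0.4416703469844402, 0.8971743339571016, -0.002349272925692352], [0.8684395351436759, -0.4268641145455277, 0.2521900107313986], [0.22525558460132486, -0.1134250510332601, -0.9676748831110694]]
```

View pics/top0.png

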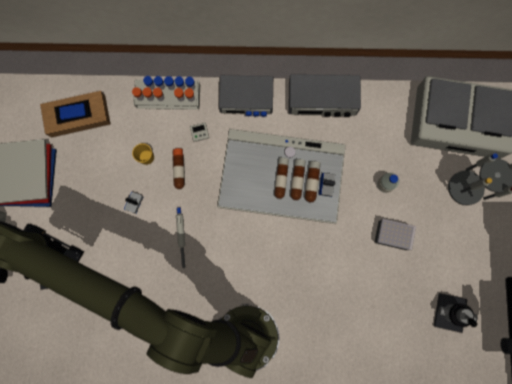

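View pics/scene0.png

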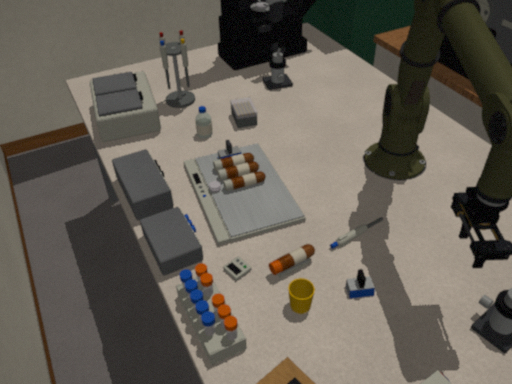

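View pics/wrist0.png

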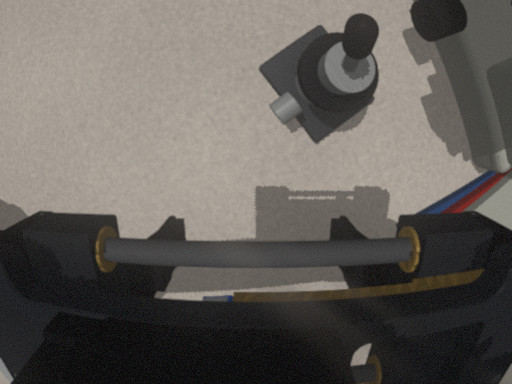

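The top view shows the plate around (282,175), the tubes at (281–313,180), the steel chock at (327,184), the stray tube at (179,168) and the loose chock at (133,201). I'll enlarge those areas.

Run:
```python
from h import *
t=load('top0')['img'];s=load('scene0')['img']
cv2.imwrite('pics/t_row.png',cv2.resize(t[120:230,210:355],None,fx=5,fy=5,interpolation=cv2.INTER_CUBIC))
cv2.imwrite('pics/t_left.png',cv2.resize(t[115:275,105:225],None,fx=3.7,fy=3.7,interpolation=cv2.INTER_CUBIC))
cv2.imwrite('pics/s_row.png',cv2.resize(s[130:245,180:310],None,fx=5,fy=5,interpolation=cv2.INTER_CUBIC))
cv2.imwrite('pics/s_left.png',cv2.resize(s[205:325,220:390],None,fx=4.5,fy=4.5,interpolation=cv2.INTER_CUBIC))
```

```text
(no output)
```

View pics/t_row.png

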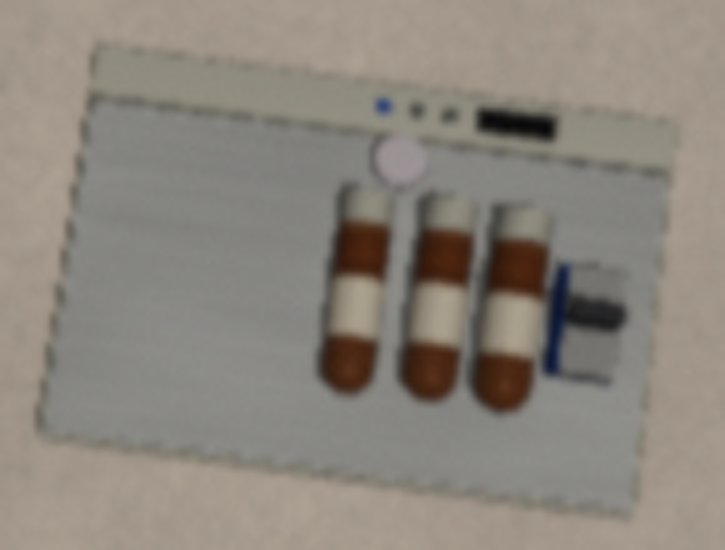

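View pics/t_left.png

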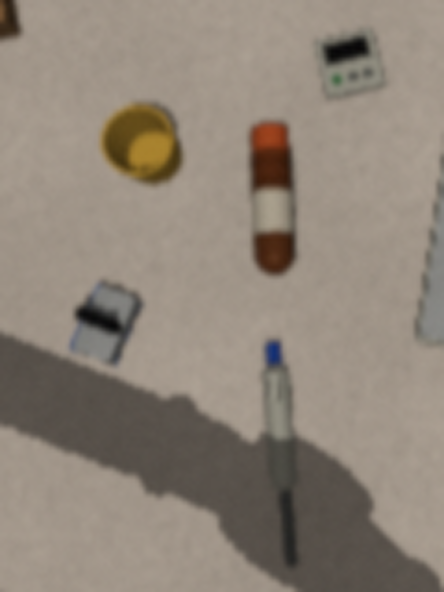

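View pics/s_row.png

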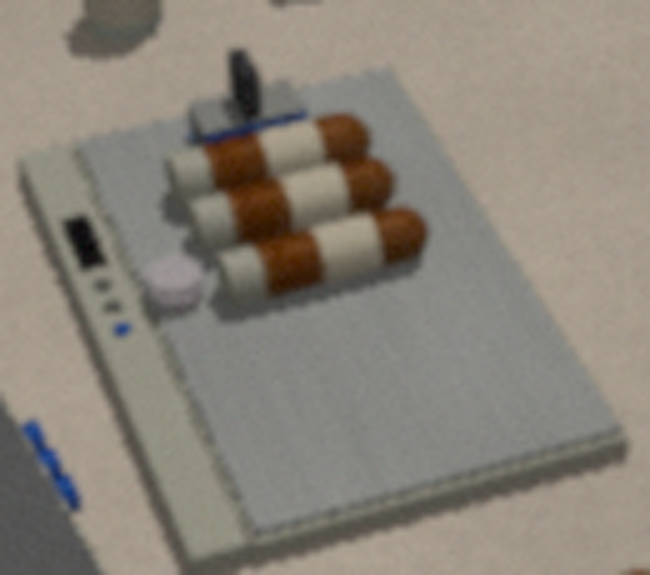

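View pics/s_left.png

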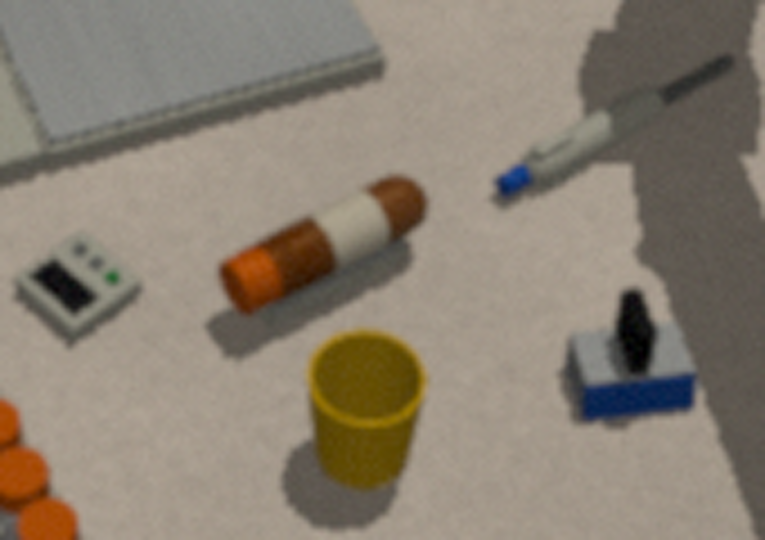

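```bash
cat >> h.py <<'E'
def crop(U,V,ox,oy,f): return (U+.5)/f-.5+ox,(V+.5)/f-.5+oy
E
python3 - <<'E'
from h import *
np.set_printoptions(precision=4,suppress=True)
T=load('top0');S=load('scene0')
def tr(n,U,V,z): print('T',n,at(T,*crop(U,V,210,120,5),z))
def tl(n,U,V,z): print('T',n,at(T,*crop(U,V,105,115,3.7),z))
def sr(n,U,V,z): print('S',n,at(S,*crop(U,V,180,130,5),z))
def sl(n,U,V,z): print('S',n,at(S,*crop(U,V,220,205,4.5),z))
for n,u,v in(('FL',90,97),('FR',668,170),('NL',40,434),('NR',632,512)): tr(n,u,v,.025)
sr('NL',622,432,.025);sr('FL',255,530,.025);sr('NR',388,70,.025);sr('FR',80,145,.025)
# tubes axis ends (mid width), z .046
for n,a,b in(('L',(365,185),(348,393)),('M',(445,193),(430,400)),('R',(523,205),(502,411))): tr(n,*a,.046);tr(n,*b,.046)
tr('set noseTopFar',567,264,.025);tr('set nosetopNear',550,373,.025)
tr('set backfar',630,268,.055);tr('set backnear',612,383,.055)
tl('D cap',270,123,.045);tl('D tail',274,272,.038)
tl('D wid L',254,210,.038);tl('D wid R',295,210,.038)
sl('D cap',238,290,.038);sl('D tail',425,203,.038)
tl('chock rib a',79,315,.069);tl('chock rib b',121,325,.069)
for n,u,v in(('c1',105,281),('c2',142,298),('c3',117,363),('c4',70,346)): tl(n,u,v,.03)
sl('foot L',586,417,0);sl('foot R',692,407,0)
sl('topnose L',582,388,.03);sl('topnose R',693,374,.03);sl('backtop L',570,337,.03);sl('backtop R',672,325,.03)
sl('rib top back',632,293,.069);sl('rib top front',648,325,.069)
E
```

```text
T FL [0.7151 0.0836 0.025 ]
T FR [ 0.6673 -0.3464  0.025 ]
T NL [0.4614 0.1121 0.025 ]
T NR [ 0.4127 -0.3179  0.025 ]
S NL [0.4668 0.1151 0.025 ]
S FL [0.7129 0.0807 0.025 ]
S NR [ 0.4174 -0.3113  0.025 ]
S FR [ 0.662 -0.338  0.025]
T L [ 0.6467 -0.1212  0.046 ]
T L [ 0.4926 -0.1108  0.046 ]
T M [ 0.6418 -0.1798  0.046 ]
T M [ 0.4886 -0.1699  0.046 ]
T R [ 0.6338 -0.2368  0.046 ]
T R [ 0.4816 -0.2217  0.046 ]
T set noseTopFar [ 0.5948 -0.2714  0.025 ]
T set nosetopNear [ 0.5133 -0.2588  0.025 ]
T set backfar [ 0.5865 -0.3132  0.055 ]
T set backnear [ 0.5021 -0.2997  0.055 ]
T D cap [0.6725 0.2646 0.045 ]
T D tail [0.5238 0.2546 0.038 ]
T D wid L [0.5855 0.2774 0.038 ]
T D wid R [0.5863 0.2369 0.038 ]
S D cap [0.6669 0.269  0.038 ]
S D tail [0.5226 0.2629 0.038 ]
T chock rib a [0.4732 0.4346 0.069 ]
T chock rib b [0.4642 0.3936 0.069 ]
T c1 [0.513  0.4222 0.03  ]
T c2 [0.4967 0.3847 0.03  ]
T c3 [0.432  0.4053 0.03  ]
T c4 [0.4478 0.4524 0.03  ]
S foot L [0.5094 0.4331 0.    ]
S foot R [0.4468 0.4581 0.    ]
S topnose L [0.5146 0.4309 0.03  ]
S topnose R [0.4482 0.4544 0.03  ]
S backtop L [0.4983 0.395  0.03  ]
S backtop R [0.4364 0.4175 0.03  ]
S rib top back [0.4663 0.4085 0.069 ]
S rib top front [0.4726 0.4334 0.069 ]
```

```bash
cat >> h.py <<'E'
def go(x,y,z,phi):
    s=ctrl.get_state();R=Ro.from_rotvec(s['tool_rot']).as_matrix();p=s['position']
    ph=np.degrees(np.arctan2(R[1,0],R[0,0]));dl=R.T@(np.array([x,y,z])-p)/.3
    print('phi',round(ph,2),'shift',np.round(dl,4),'spin',round(-((phi-ph+180)%360-180)/180,4),'dist mm',round(300*np.linalg.norm(dl)),'zaxis',np.round(R[:,2],4),'F',np.round(s['ft_force'],2),'t',s['time'])
E
python3 - <<'E'
from h import *
go(.70,.262,.25,93)
go(.52,.40,.25,93)
E
```

```text
phi 63.83 shift [-0.3524  1.7086 -0.047 ] spin -0.1621 dist mm 524 zaxis [-6.0e-04 -1.4e-03 -1.0e+00] F [ 0.08 -0.49 -0.53] t 0.15
phi 63.83 shift [-0.2042  0.9673 -0.0473] spin -0.1621 dist mm 297 zaxis [-6.0e-04 -1.4e-03 -1.0e+00] F [ 0.08 -0.49 -0.53] t 0.15
```

>>> {"api": "drive_tool", "payload": {"rows": [[[-0.2,0.97,-0.05,-0.162,0],[-0.2,0.97,-0.05,-0.162,0],[-0.2,0.97,-0.05,-0.162,0],[-0.2,0.97,-0.05,-0.162,0],[-0.2,0.97,-0.05,-0.162,0],[-0.2,0.97,-0.05,-0.162,0],[-0.2,0.97,-0.05,-0.162,0]]], "grip_force": 20}}

```text
time: 1.02
position: [0.5208, 0.4016, 0.2511]
tool_rot: [-2.162, -2.278, 0.001]
ft_force: [-0.1, -0.1, -0.3]
grip_width: 0.997
```

Run:
```python
from h import *
snap('wrist','w1');go(.70,.262,.25,93)
```

```text
phi 93.11 shift [-0.5003  0.5737  0.0029] spin 0.0006 dist mm 228 zaxis [-1.4e-03  6.0e-04 -1.0e+00] F [-0.24  0.2   0.36] t 1.075
```

View pics/w1.png

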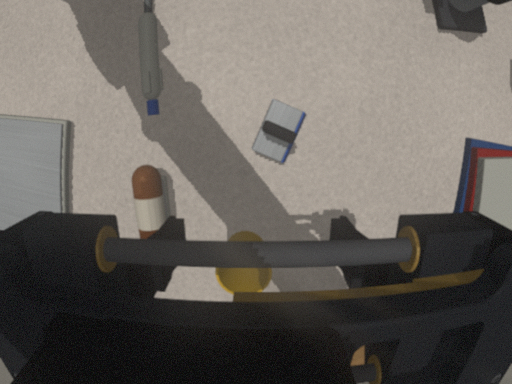

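The wrist view shows the chock at about (280,131) with its blue nose to the right (+y). The tube's tail is at (147,168) and the pipette's tip at (152,107). Next: enlarge the chock.

Run:
```python
from h import *
w=load('w1')['img']
cv2.imwrite('pics/w1c.png',cv2.resize(w[85:180,235:325],None,fx=6,fy=6,interpolation=cv2.INTER_CUBIC))
```

```text
(no output)
```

View pics/w1c.png

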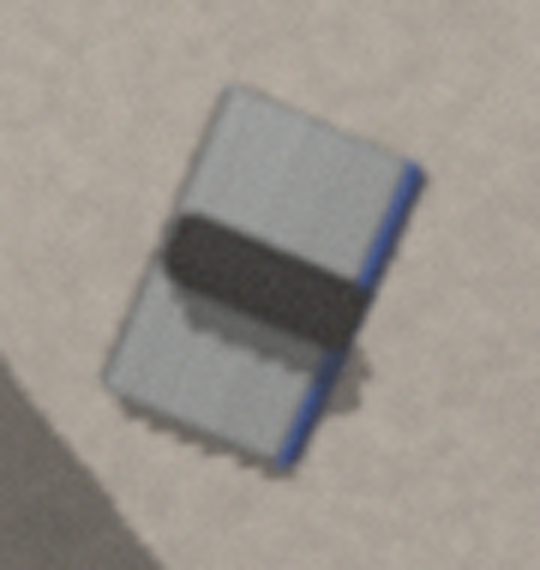

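>>> {"api": "drive_tool", "payload": {"rows": [[[-0.5,0.57,0.0,0.0,0],[-0.5,0.57,0.0,0.0,0],[-0.5,0.57,0.0,0.0,0],[-0.5,0.57,0.0,0.0,0],[-0.5,0.57,0.0,0.0,0],[-0.5,0.57,0.0,0.0,0]]]}}

```text
time: 1.82
position: [0.6986, 0.2631, 0.2512]
tool_rot: [-2.158, -2.28, -0.0]
ft_force: [0.1, 0.5, 0.7]
grip_width: 1.002
```

Run:
```python
from h import *
snap('wrist','w2');w=load('w2')['img']
cv2.imwrite('pics/w2b.png',cv2.resize(w,None,fx=1.5,fy=1.5,interpolation=cv2.INTER_CUBIC))
```

```text
(no output)
```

View pics/w2b.png

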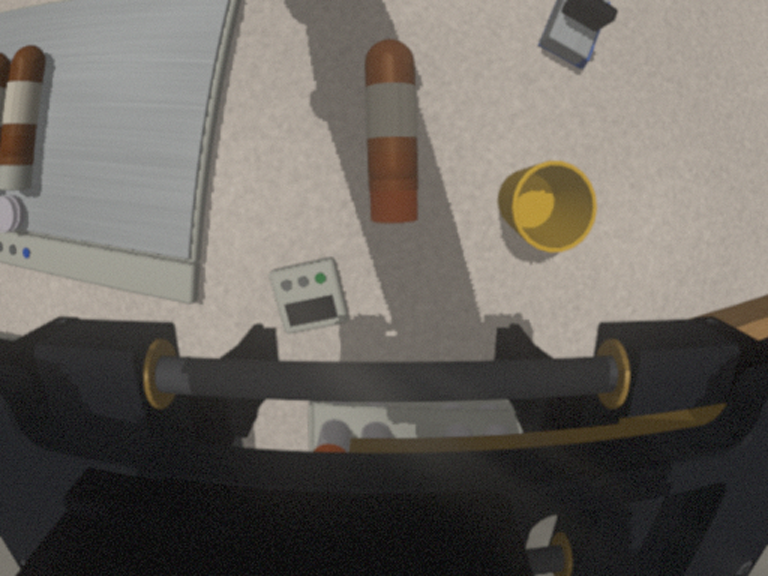

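The stray tube runs from its tail at (389,40) to its cap at (396,220) in the 1.5x picture. The plate's edge is to the left, and the pot and timer are clear of the tube.

Run:
```python
from h import *
np.set_printoptions(precision=4,suppress=True)
W=load('w2');C=load('w1')
for n,u,v,z in(('tail',389,40,.038),('cap',396,221,.048),('l110',366,110,.038),('r110',417,110,.038),('l200',371,200,.038),('r200',418,200,.038)):
    print(n,at(W,*crop(u,v,0,0,1.5),z,True))
f=lambda u,v,z:at(C,*crop(u,v,235,85,6),z,True)
for n,u,v,z in(('b1',230,85,.03),('b2',105,382,.03),('f1top',408,160,.03),('f2top',280,465,.03),('f1foot',425,177,0),('f2foot',292,470,0),('ribback',165,255,.069),('ribbmid',190,245,.069),('ribfront',352,318,.069)):
    print(n,f(u,v,z))
a=f(425,177,0)-f(292,470,0);print(np.degrees(np.arctan2(a[0],-a[1])))
for p,q in(((230,85),(105,382)),((408,160),(280,465))):
    d=f(*p,.03)-f(*q,.03);print('yaw edge',np.degrees(np.arctan2(d[1],d[0])),np.linalg.norm(d))
for p,q,z in(((230,85),(408,160),.03),((105,382),(280,465),.03),((187,213),(365,285),.069),((172,280),(335,350),.069)):
    d=f(*q,z)-f(*p,z);print('ydir yaw',np.degrees(np.arctan2(-d[0],d[1])),np.linalg.norm(d))
```

```text
tail [0.5199 0.2566 0.038 ]
cap [0.6682 0.2702 0.048 ]
l110 [0.5803 0.2416 0.038 ]
r110 [0.578  0.2822 0.038 ]
l200 [0.6533 0.2494 0.038 ]
r200 [0.6511 0.2873 0.038 ]
b1 [0.4316 0.4169 0.03  ]
b2 [0.4945 0.3945 0.03  ]
f1top [0.4445 0.4544 0.03  ]
f2top [0.51   0.4319 0.03  ]
f1foot [0.4474 0.4631 0.    ]
f2foot [0.5156 0.4375 0.    ]
ribback [0.466  0.4048 0.069 ]
ribbmid [0.4639 0.4093 0.069 ]
ribfront [0.4756 0.44   0.069 ]
-110.54799516311665
yaw edge 160.4209198579922 0.0667905629580834
yaw edge 161.04768953118696 0.06922457808667418
ydir yaw -19.031927177552763 0.03971319142254685
ydir yaw -22.479900503821987 0.04052054833229271
ydir yaw -18.526593214137858 0.035481396641878354
ydir yaw -19.931397232129257 0.032913856405372276
```

Run:
```python
from h import *
go(.594,.2635,.12,95);go(.594,.2635,.040,95)
```

```text
phi 93.22 shift [ 0.0185 -0.3468  0.4387] spin -0.0099 dist mm 168 zaxis [-0.0011  0.0018 -1.    ] F [-0.44  0.8  -0.54] t 1.875
phi 93.22 shift [ 0.018  -0.3465  0.7054] spin -0.0099 dist mm 236 zaxis [-0.0011  0.0018 -1.    ] F [-0.44  0.8  -0.54] t 1.875
```

>>> {"api": "drive_tool", "payload": {"rows": [[[0.018,-0.346,0.2,-0.01,0],[0.018,-0.346,0.35,-0.01,0],[0.018,-0.346,0.45,-0.01,0],[0.018,-0.346,0.55,-0.01,0],[0.018,-0.346,0.64,-0.01,0],[0.018,-0.346,0.69,-0.01,0],[0.018,-0.346,0.705,-0.01,0],[0.018,-0.346,0.705,-0.01,0]]]}}

```text
time: 2.88
position: [0.5963, 0.261, 0.0409]
tool_rot: [2.126, 2.313, 0.002]
ft_force: [-1.1, 0.0, 1.0]
grip_width: 0.999
```

>>> {"api": "drive_tool", "payload": {"rows": [[[0,0,0,0,90],[0,0,0,0,110],[0,0,0,0,130],[0,0,0,0,160],[0,0,0,0,190],[0,0,0,0,190],[0,0,0,0,190]]]}}

```text
time: 3.75
position: [0.5959, 0.2618, 0.0403]
tool_rot: [-2.125, -2.313, -0.002]
ft_force: [-1.1, 3.7, 0.9]
grip_width: 0.451
```

Run:
```python
from h import *
go(.594,.2635,.12,95);snap('wrist','w3')
```

```text
phi 94.84 shift [ 0.0067 -0.0057 -0.2657] spin -0.0009 dist mm 80 zaxis [ 3.0e-04  1.8e-03 -1.0e+00] F [-1.1   3.74  0.91] t 3.75
```

View pics/w3.png

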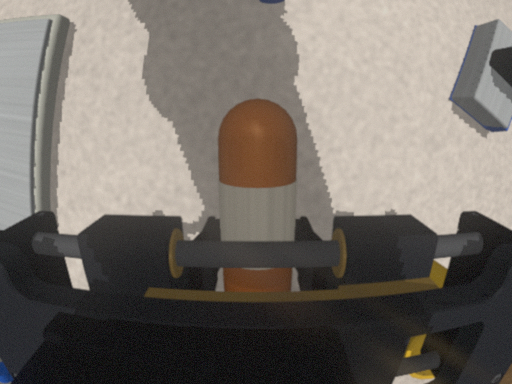

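The fingers stopped at 0.451 × 87 = 39 mm, and the picture shows the tube held straight between the pads with its tail at (258,100). Now lift and carry it.

Run:
```python
from h import *
d=load('w3');print(at(d,258,100,.038,True));go(.594,.2635,.18,95);go(.575,-.04,.2,83)
```

```text
[0.52065398 0.25642238 0.038     ]
phi 94.84 shift [ 0.0071 -0.0056 -0.4657] spin -0.0009 dist mm 140 zaxis [ 3.0e-04  1.8e-03 -1.0e+00] F [-0.43  4.44  1.47] t 3.8
phi 94.84 shift [-0.9955 -0.154  -0.5342] spin 0.0658 dist mm 342 zaxis [ 3.0e-04  1.8e-03 -1.0e+00] F [-0.43  4.44  1.47] t 3.8
```

>>> {"api": "drive_tool", "payload": {"rows": [[[0,0,-0.03,0,190],[0,0,-0.15,0,190],[0,0,-0.3,0,190],[-0.1,-0.02,-0.45,0,190],[-0.3,-0.05,-0.53,0.02,190],[-0.5,-0.08,-0.534,0.04,190],[-0.7,-0.1,-0.534,0.05,190],[-0.85,-0.13,-0.534,0.066,190],[-0.95,-0.15,-0.534,0.066,190],[-0.995,-0.154,-0.534,0.066,190],[-0.995,-0.154,-0.534,0.066,190],[-0.995,-0.154,-0.534,0.066,190]]]}}

```text
time: 5.3
position: [0.5751, -0.039, 0.2001]
tool_rot: [-2.351, -2.082, -0.001]
ft_force: [-0.1, -0.7, -2.4]
grip_width: 0.456
```

Run:
```python
from h import *
d=snap('wrist','w4');cv2.imwrite('pics/w4b.png',cv2.resize(d['img'][:280],None,fx=1.55,fy=1.55,interpolation=cv2.INTER_CUBIC))
```

```text
(no output)
```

View pics/w4b.png

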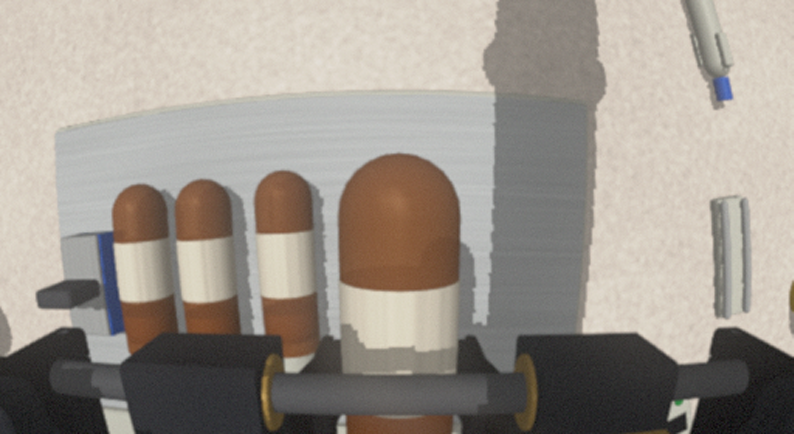

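This view shows the row: tails at (140,185), (203,180) and (283,171), the steel chock's blue nose near (110,285), and the carried tube at (399,155).

Run:
```python
from h import *
np.set_printoptions(precision=4,suppress=True)
d=load('w4');cv2.imwrite('pics/w4c.png',cv2.resize(d['img'][100:240,20:220],None,fx=4,fy=4,interpolation=cv2.INTER_CUBIC))
f=lambda u,v,z:at(d,*crop(u,v,0,0,1.55),z,True)
for n,l,r,t in(('R',(119,270),(168,270),(140,184)),('M',(180,270),(235,270),(203,180)),('L',(259,270),(315,270),(283,171))):
    a,b,c=f(*l,.046),f(*r,.046),f(*t,.046);print(n,a[:2],b[:2],'mid',((a+b)/2)[:2],'tip',c[:2])
```

```text
R [ 0.5396 -0.2489] [ 0.5459 -0.2042] mid [ 0.5427 -0.2265] tip [ 0.48   -0.2153]
M [ 0.5474 -0.1941] [ 0.5533 -0.1506] mid [ 0.5504 -0.1723] tip [ 0.4875 -0.1634]
L [ 0.5557 -0.1329] [ 0.5609 -0.0936] mid [ 0.5583 -0.1133] tip [ 0.4918 -0.1052]
```

View pics/w4c.png

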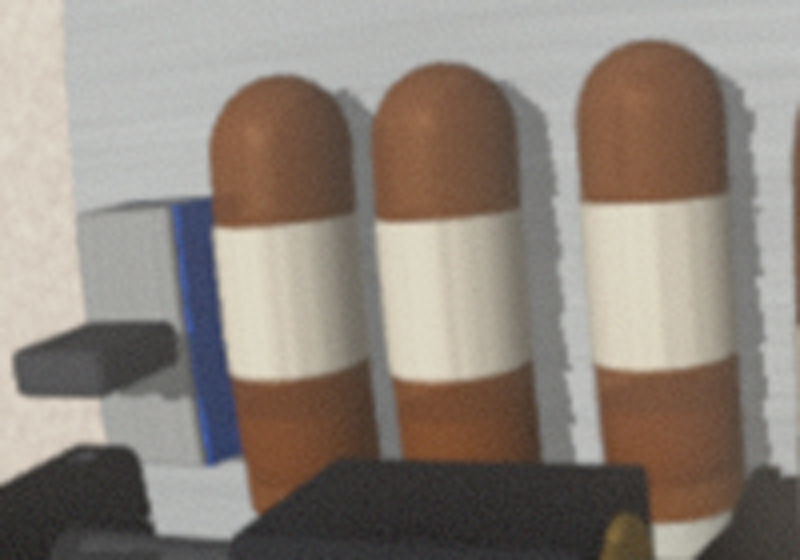

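Run:
```python
from h import *
np.set_printoptions(precision=4,suppress=True)
d=load('w4');f=lambda u,v,z:at(d,*crop(u,v,20,100,4),z,True)
a,b=f(172,204,.055),f(207,465,.055);print(a,b,np.linalg.norm(b-a),'yaw',np.degrees(np.arctan2(*(b-a)[1::-1])))
a=f(80,214,.055);print('back near',a,'foot near hidden; ')
go(.575,-.04,.07,83)
```

```text
[ 0.5087 -0.2563  0.055 ] [ 0.5873 -0.266   0.055 ] 0.07921608574900929 yaw -7.052183768326269
back near [ 0.5049 -0.2944  0.055 ] foot near hidden; 
phi 83.07 shift [-0.0039  0.0003  0.4336] spin 0.0004 dist mm 130 zaxis [-0.0004  0.0007 -1.    ] F [ 0.23  0.57 -1.89] t 5.35
```

>>> {"api": "drive_tool", "payload": {"rows": [[[0,0,0.15,0,190],[0,0,0.3,0,190],[0,0,0.4,0,190],[0,0,0.45,0,190],[0,0,0.48,0,190],[0,0,0.48,0,190],[0,0,0.48,0,190]]]}}

```text
time: 6.22
position: [0.576, -0.041, 0.0575]
tool_rot: [2.353, 2.079, 0.003]
ft_force: [-0.3, 0.2, -1.8]
grip_width: 0.454
```

Run:
```python
from h import *
go(.576,-.039,.0475,83)
```

```text
phi 82.91 shift [ 0.0067 -0.0009  0.0335] spin -0.0005 dist mm 10 zaxis [ 2.3e-03  1.0e-04 -1.0e+00] F [-0.29  0.18 -1.81] t 6.225
```

>>> {"api": "drive_tool", "payload": {"rows": [[[0,0,0.01,0,190],[0,0,0.018,0,190],[0,0,0.023,0,190],[0,0,0.027,0,190],[0,0,0.03,0,190],[0,0,0.03,0,190]]]}}

```text
time: 6.98
position: [0.5749, -0.0411, 0.0472]
tool_rot: [-2.355, -2.08, 0.0]
ft_force: [0.1, -0.2, -2.1]
grip_width: 0.455
```

>>> {"api": "drive_tool", "payload": {"rows": [[[0,0,0.002,0,190],[0,0,0.003,0,190],[0,0,0.004,0,190],[0,0,0.004,0,190]]]}}

```text
time: 7.48
position: [0.575, -0.0411, 0.047]
tool_rot: [-2.355, -2.08, -0.001]
ft_force: [-2.0, 0.4, 6.2]
grip_width: 0.454
```

The wrist force went from -2 N to +6 N, so the tube is on the plate. Ease off slightly and open part way.

>>> {"api": "drive_tool", "payload": {"rows": [[[0,0,0.002,0,190],[0,0,0.002,0,135],[0,0,0.002,0,125],[0,0,0.002,0,115],[0,0,0.002,0,100],[0,0,0.002,0,95],[0,0,-0.02,0,95],[0,0,-0.1,0,95],[0,0,-0.25,0,95],[0,0,-0.4,0,95],[0,0,-0.5,0,50],[0,0,-0.5,0,0]]]}}

```text
time: 8.98
position: [0.5769, -0.0412, 0.1996]
tool_rot: [2.352, 2.077, 0.008]
ft_force: [-0.5, 0.2, 0.3]
grip_width: 0.779
```

Run:
```python
from h import *
d=snap('wrist','w5');cv2.imwrite('pics/w5b.png',cv2.resize(d['img'][:280],None,fx=1.55,fy=1.55,interpolation=cv2.INTER_CUBIC));
go(.48,.30,.23,120);go(.473,.4265,.15,160.3)
```

```text
phi 82.9 shift [ 1.089  -0.4564 -0.1092] spin -0.2061 dist mm 356 zaxis [ 2.8e-03  3.0e-04 -1.0e+00] F [0.19 0.69 0.  ] t 9.025
phi 82.9 shift [ 1.5044 -0.5324  0.1575] spin -0.43 dist mm 481 zaxis [ 2.8e-03  3.0e-04 -1.0e+00] F [0.19 0.69 0.  ] t 9.025
```

View pics/w5b.png

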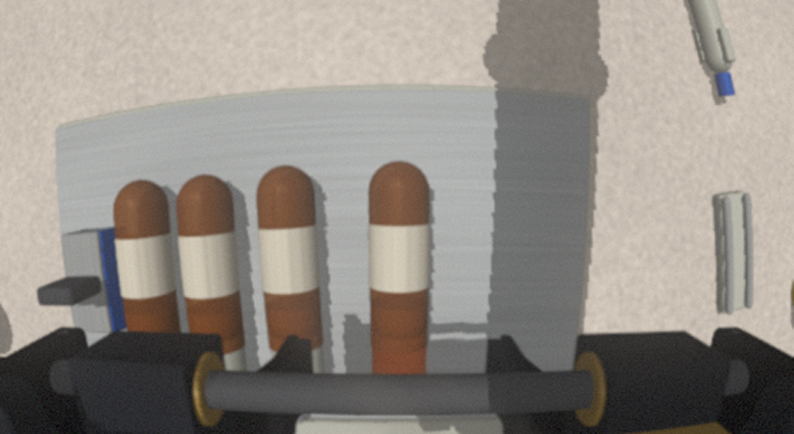

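The orange-capped tube lies on the plate at (399,165–370), roughly parallel to the others, with a gap to its neighbour at (286). Now the loose chock.

>>> {"api": "drive_tool", "payload": {"rows": [[[0.2,-0.08,-0.1,-0.05,0],[0.4,-0.17,-0.1,-0.1,0],[0.6,-0.25,-0.1,-0.15,0],[0.8,-0.34,-0.1,-0.2,0],[0.98,-0.42,-0.1,-0.25,0],[0.98,-0.42,-0.1,-0.3,0],[0.98,-0.42,-0.1,-0.3,0]]]}}

```text
time: 9.9
position: [0.4849, 0.2672, 0.2244]
tool_rot: [-1.151, -2.921, 0.003]
ft_force: [0.0, -0.3, -0.6]
grip_width: 1.002
```

Run:
```python
from h import *
go(.473,.4265,.15,160.3);go(.473,.4265,.051,160.3)
```

```text
phi 137.0 shift [0.3907 0.3619 0.2476] spin -0.1295 dist mm 176 zaxis [-0.0024 -0.0013 -1.    ] F [ 0.   -0.32 -0.63] t 9.9
phi 137.0 shift [0.3904 0.3627 0.5776] spin -0.1295 dist mm 236 zaxis [-0.0024 -0.0013 -1.    ] F [ 0.   -0.32 -0.63] t 9.9
```

>>> {"api": "drive_tool", "payload": {"rows": [[[0.15,0.14,0.05,-0.05,0],[0.3,0.28,0.15,-0.1,0],[0.39,0.362,0.25,-0.13,0],[0.39,0.362,0.35,-0.13,0],[0.39,0.362,0.45,-0.13,0],[0.39,0.362,0.53,-0.13,0],[0.39,0.362,0.57,-0.13,0],[0.39,0.362,0.575,-0.13,0]]]}}

```text
time: 10.9
position: [0.4753, 0.4239, 0.0526]
tool_rot: [-0.542, -3.094, 0.003]
ft_force: [-0.4, -0.5, 0.7]
grip_width: 1.001
```

Run:
```python
from h import *
go(.473,.4265,.051,160.3);d=snap('scene','s6');cv2.imwrite('pics/s6b.png',cv2.resize(d['img'][200:340,260:420],None,fx=4,fy=4,interpolation=cv2.INTER_CUBIC));snap('wrist','w6')
```

```text
phi 160.14 shift [0.0102 0.0054 0.0053] spin -0.0009 dist mm 4 zaxis [-0.001  -0.0017 -1.    ] F [-0.42 -0.49  0.73] t 10.9
```

View pics/s6b.png

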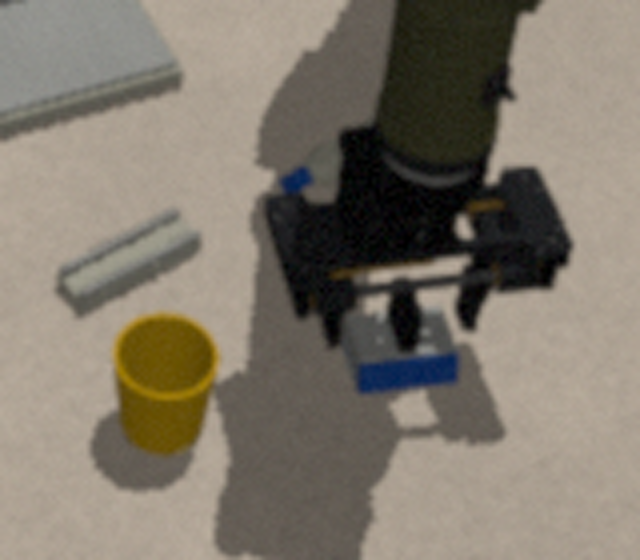

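View pics/w6.png

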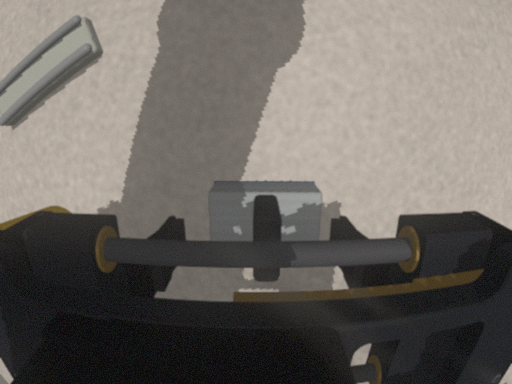

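The rib stands centred between the open fingers (column 266), and the chock is square to the jaws. Close on it.

>>> {"api": "drive_tool", "payload": {"rows": [[[0.008,0.005,0.004,0,80],[0.008,0.005,0.004,0,150],[0.008,0.005,0.004,0,200],[0.008,0.005,0.004,0,235],[0.008,0.005,0.004,0,245],[0.008,0.005,0.004,0,245],[0.008,0.005,0.004,0,245]]], "grip_force": 35}}

```text
time: 11.88
position: [0.4732, 0.4277, 0.0524]
tool_rot: [0.537, 3.095, 0.0]
ft_force: [0.5, 0.9, 0.2]
grip_width: 0.286
```

Run:
```python
from h import *
d=snap('wrist','w7');go(.48,.3,.20,80)
```

```text
phi 160.31 shift [-0.1646 -0.3931 -0.4922] spin 0.4461 dist mm 195 zaxis [ 0. -0. -1.] F [-0.55 -0.59  0.61] t 11.925
```

View pics/w7.png

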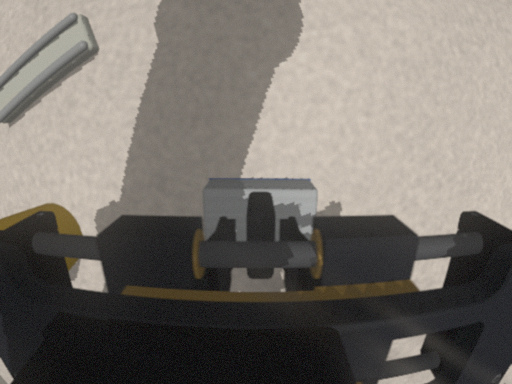

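Not fully closed yet (0.286 ≈ 25 mm), so a few more rows.

>>> {"api": "drive_tool", "payload": {"rows": [[[0,0,0,0,250],[0,0,0,0,250],[0,0,0,0,250],[0,0,0,0,250],[0,0,0,0,250]]]}}

```text
time: 12.55
position: [0.4729, 0.4279, 0.0524]
tool_rot: [-0.537, -3.095, 0.0]
ft_force: [-1.7, -0.0, 0.7]
grip_width: 0.158
```

Run:
```python
from h import *
d=snap('wrist','w8');go(.48,.3,.20,80)
```

```text
phi 160.32 shift [-0.1657 -0.3934 -0.4921] spin 0.4462 dist mm 195 zaxis [-4.e-04  1.e-04 -1.e+00] F [-1.94  0.68  0.74] t 12.6
```

View pics/w8.png

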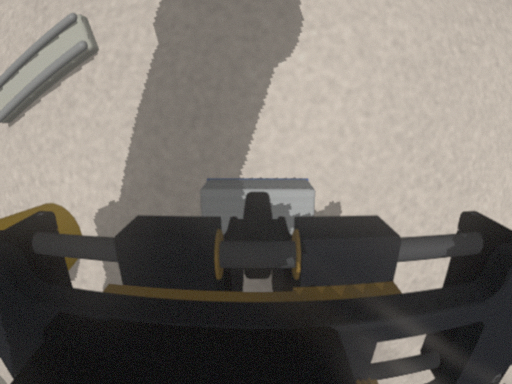

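Run:
```python
from h import *
d=load('w8');s=ctrl.get_state();p=s['position'];c=np.radians(160.32)
x=np.array([np.cos(c),np.sin(c)]);y=np.array([np.sin(c),-np.cos(c)])
for u,v,z in((201,190,.03),(313,190,.03),(257,190,.03),(257,179,.0),(257,195,.069)):
    q=at(d,u,v,z,True)[:2]-p[:2];print(z,q@x,q@y)
```

```text
0.03 -0.03398743942536539 -0.023974859169254112
0.03 0.032948237992193846 -0.023905687114393087
0.03 -0.0005241068104388678 -0.023936948994822918
0.0 -0.0005036192723638332 -0.02399029580688632
0.069 -0.000544136367542216 -0.031677248374392494
```

The chock's back is 24 mm behind the TCP, so its nose foot is about 26 mm ahead along tool y. Lift, turn and carry it.

>>> {"api": "drive_tool", "payload": {"rows": [[[0,0,-0.04,0,250],[0,0,-0.15,0,250],[0,0,-0.3,0,250],[0,0,-0.42,0.05,250],[-0.05,-0.1,-0.49,0.1,250],[-0.1,-0.2,-0.49,0.16,250],[-0.13,-0.3,-0.49,0.22,250],[-0.165,-0.39,-0.49,0.28,250],[-0.165,-0.39,-0.49,0.34,250],[-0.165,-0.39,-0.49,0.4,250],[-0.165,-0.39,-0.49,0.446,250],[-0.165,-0.39,-0.49,0.446,250]]]}}

```text
time: 14.1
position: [0.4807, 0.3005, 0.1997]
tool_rot: [2.404, 2.021, 0.001]
ft_force: [-0.4, -0.5, -2.9]
grip_width: 0.158
```

Run:
```python
from h import *
go(.5828,.0197,.13,-7.05)
print(ctrl.get_state()['joint_positions'])
```

```text
phi 80.1 shift [-0.8634  0.4962  0.2327] spin 0.4842 dist mm 307 zaxis [ 7.e-04 -1.e-04 -1.e+00] F [-0.38 -0.54 -2.94] t 14.1
[-0.64510211  0.16520531  0.04373236  1.71596756 -0.00701566  1.26006962
  0.79815974]
```

>>> {"api": "drive_tool", "payload": {"rows": [[[-0.15,0.08,0,0.06,250],[-0.3,0.17,0,0.12,250],[-0.45,0.25,0,0.18,250],[-0.6,0.33,0,0.24,250],[-0.72,0.41,0,0.3,250],[-0.82,0.47,0.03,0.36,250],[-0.863,0.496,0.1,0.42,250],[-0.863,0.496,0.15,0.484,250],[-0.863,0.496,0.2,0.484,250],[-0.863,0.496,0.233,0.484,250],[-0.863,0.496,0.233,0.484,250]]]}}

```text
time: 15.48
position: [0.5815, 0.0205, 0.1287]
tool_rot: [3.136, -0.189, -0.002]
ft_force: [0.4, 1.0, -3.0]
grip_width: 0.158
```

Run:
```python
from h import *
d=snap('wrist','w9');d=snap('scene','s9')
cv2.imwrite('pics/s9b.png',cv2.resize(d['img'][110:250,170:330],None,fx=4,fy=4,interpolation=cv2.INTER_CUBIC))
d=snap('top','t9');cv2.imwrite('pics/t9b.png',cv2.resize(d['img'][110:240,200:360],None,fx=4,fy=4,interpolation=cv2.INTER_CUBIC))
go(.5828,.0197,.078,-7.05)
```

```text
phi -7.01 shift [0.0006 0.002  0.174 ] spin 0.0002 dist mm 52 zaxis [ 1.3e-03  3.0e-04 -1.0e+00] F [ 0.22 -0.36 -2.76] t 15.625
```

View pics/w9.png

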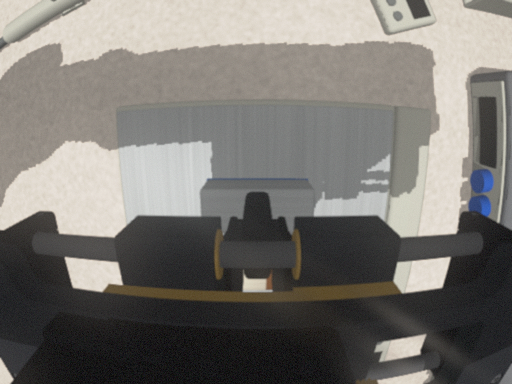

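View pics/s9b.png

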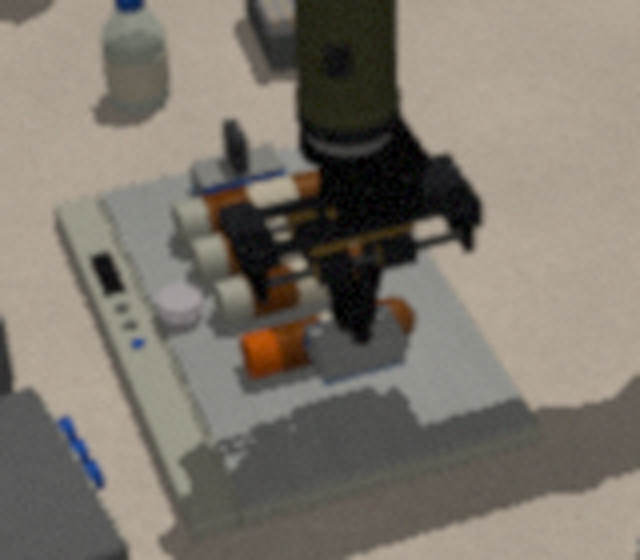

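View pics/t9b.png

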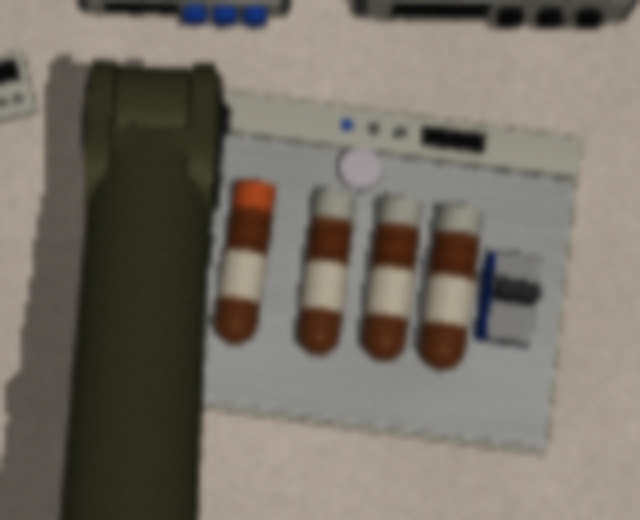

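Run:
```python
from h import *
np.set_printoptions(precision=4,suppress=True)
T=load('t9');f=lambda u,v,z:at(T,*crop(u,v,200,110,4),z)
yh=np.array([.1228,.9924]);xh=np.array([.9924,-.1228]);o=np.array([.546,-.278])
for n,u,v,z in(('dish top c',360,166,.047),('dish near base',360,189,.03),('D cap',255,180,.055),('D tail',235,343,.045),('L cap',334,186,.055),('L tail',319,354,.045),('M cap',398,193,.055),('M tail',383,360,.045),('R cap',460,202,.055),('R tail',441,369,.045)):
    q=f(u,v,z)[:2]-o;print(n,'x %.4f y %.4f'%(q@xh,q@yh))
W=load('w5');print(W['img'].shape)
g=lambda u,v,z:at(W,*crop(u,v,0,0,1.55),z,True)
for n,u,v,z in(('R tail',140,180,.045),('M',205,174,.046),('L',286,166,.045),('D',399,161,.045),('D low',398,360,.05),('L low',297,345,.05)):
    q=g(u,v,z)[:2]-o;print(n,'x %.4f y %.4f'%(q@xh,q@yh))
S=load('scene0');h=lambda u,v,z:at(S,*crop(u,v,180,130,5),z)
for n,u,v,z in(('dish top c',175,275,.047),('L cap lo',222,280,.045),('M cap',193,222,.045)):
    q=h(u,v,z)[:2]-o;print(n,'x %.4f y %.4f'%(q@xh,q@yh))
```

```text
dish top c x 0.1044 y 0.1452
dish near base x 0.0872 y 0.1420
D cap x 0.0759 y 0.2383
D tail x -0.0738 y 0.2352
L cap x 0.0805 y 0.1664
L tail x -0.0730 y 0.1588
M cap x 0.0822 y 0.1079
M tail x -0.0702 y 0.1010
R cap x 0.0819 y 0.0511
R tail x -0.0710 y 0.0483
(384, 512, 3)
R tail x -0.0736 y 0.0526
M x -0.0734 y 0.1070
L x -0.0754 y 0.1653
D x -0.0768 y 0.2397
D low x 0.0583 y 0.2388
L low x 0.0475 y 0.1681
dish top c x 0.1044 y 0.1488
L cap lo x 0.0754 y 0.1634
M cap x 0.0758 y 0.0962
```

The dishes' near edge is at x ≈ 84 mm in the steel chock's frame and the caps end at ≈ 76 mm, so the tubes can roll past. Lower the chock.

>>> {"api": "drive_tool", "payload": {"rows": [[[0,0,0.06,0,250],[0,0,0.11,0,250],[0,0,0.14,0,250],[0,0,0.155,0,250],[0,0,0.163,0,250],[0,0,0.166,0,250],[0,0,0.166,0,250]]]}}

```text
time: 16.5
position: [0.5824, 0.0201, 0.08]
tool_rot: [-3.135, 0.194, -0.001]
ft_force: [-0.8, -0.8, -4.3]
grip_width: 0.155
```

>>> {"api": "drive_tool", "payload": {"rows": [[[0,0,0.003,0,250],[0,0,0.006,0,250],[0,0,0.007,0,250],[0,0,0.008,0,250],[0,0,0.008,0,250]]]}}

```text
time: 17.12
position: [0.5821, 0.0201, 0.0774]
tool_rot: [-3.136, 0.194, -0.0]
ft_force: [-0.9, -0.4, -1.9]
grip_width: 0.16
```

>>> {"api": "drive_tool", "payload": {"rows": [[[0,0,0.001,0,250],[0,0,0.002,0,250],[0,0,0.002,0,250]]]}}

```text
time: 17.5
position: [0.5821, 0.0202, 0.0773]
tool_rot: [-3.135, 0.194, -0.0]
ft_force: [-3.1, 0.6, 4.8]
grip_width: 0.159
```

Run:
```python
from h import *
d=snap('scene','s10')
cv2.imwrite('pics/s10b.png',cv2.resize(d['img'][130:230,190:310],None,fx=6,fy=6,interpolation=cv2.INTER_CUBIC))
go(.5828,.0197,.078,-7.05)
```

```text
phi -7.09 shift [ 0.0023  0.0011 -0.0022] spin -0.0002 dist mm 1 zaxis [ 1.e-04  3.e-04 -1.e+00] F [-3.4  -0.11  5.77] t 17.55
```

View pics/s10b.png

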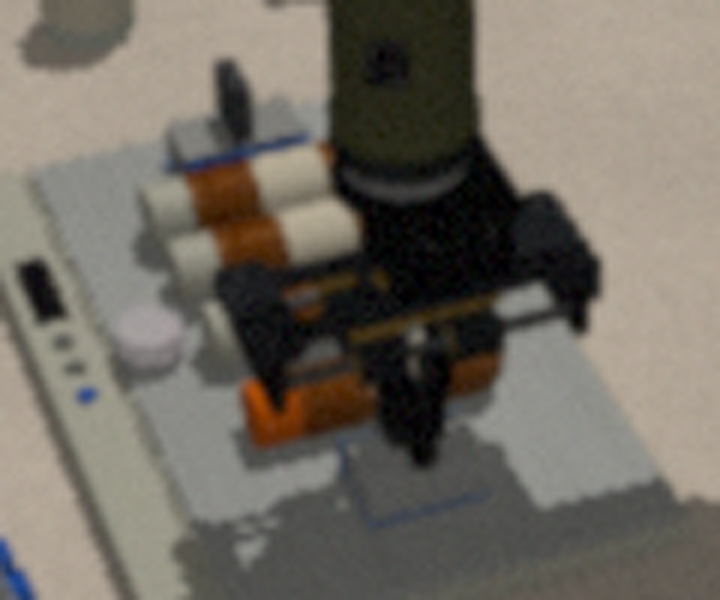

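The chock sits flat at the open end with its nose to the orange tube. Ease off the downward press and push towards the row slowly.

>>> {"api": "drive_tool", "payload": {"rows": [[[0,0,-0.001,0,250],[0,0.008,-0.001,0,250],[0,0.016,-0.001,0,250],[0,0.024,-0.001,0,250],[0,0.032,-0.001,0,250],[0,0.04,-0.001,0,250],[0,0.048,-0.001,0,250],[0,0.052,-0.001,0,250],[0,0.052,-0.001,0,250]]]}}

```text
time: 18.68
position: [0.5805, 0.0043, 0.0773]
tool_rot: [3.135, -0.195, 0.001]
ft_force: [1.3, 1.8, 5.3]
grip_width: 0.158
```

>>> {"api": "drive_tool", "payload": {"rows": [[[0,0.008,-0.0015,0,250],[0,0.016,-0.0015,0,250],[0,0.024,-0.0015,0,250],[0,0.032,-0.0015,0,250],[0,0.04,-0.0015,0,250],[0,0.048,-0.0015,0,250],[0,0.056,-0.0015,0,250],[0,0.064,-0.0015,0,250],[0,0.072,-0.0015,0,250],[0,0.08,-0.0015,0,250]]]}}

```text
time: 19.92
position: [0.5772, -0.0194, 0.0774]
tool_rot: [3.136, -0.194, 0.0]
ft_force: [0.4, 3.8, 0.2]
grip_width: 0.16
```

```bash
cat >> h.py <<'E'
def look(n):
    d=snap('scene','s'+n);cv2.imwrite('pics/s%sb.png'%n,cv2.resize(d['img'][130:220,190:310],None,fx=6,fy=6,interpolation=cv2.INTER_CUBIC))
    d=snap('top','t'+n);cv2.imwrite('pics/t%sb.png'%n,cv2.resize(d['img'][130:220,220:345],None,fx=6,fy=6,interpolation=cv2.INTER_CUBIC))
    s=ctrl.get_state();p=s['position'];print('s',(p[0]-.546)*.1228+(p[1]+.278)*.9924,'x',(p[0]-.546)*.9924-(p[1]+.278)*.1228,'F',s['ft_force'],'t',s['time'])
E
python3 - <<'E'
from h import *
look('11')
E
```

```text
s 0.2598256535276823 x -0.0008559303730151339 F [0.4978634  1.65079172 3.10970333] t 20.025
```

View pics/s11b.png

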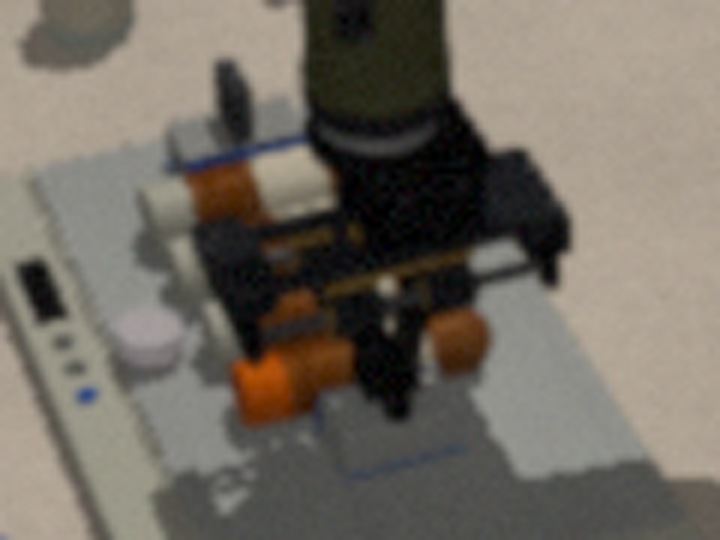

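View pics/t11b.png

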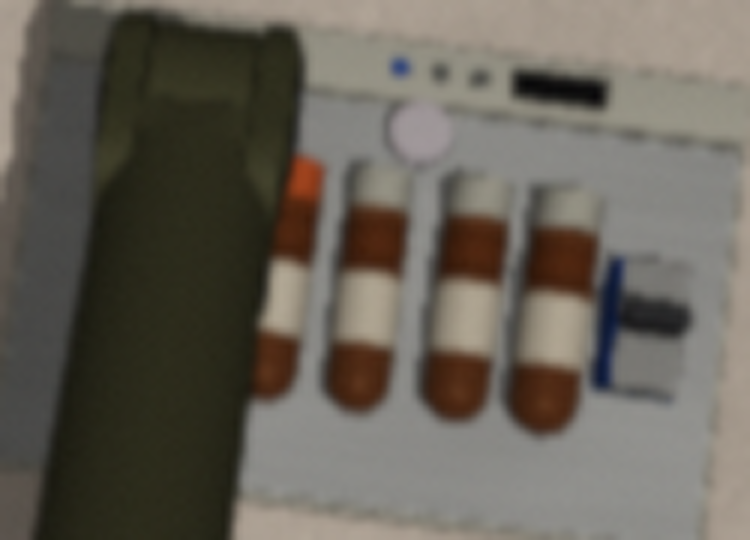

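The chock is pushing the orange tube along, still parallel to the others, and the row and steel chock haven't moved. Continue.

>>> {"api": "drive_tool", "payload": {"rows": [[[0,0.006,0,0,250],[0,0.012,0,0,250],[0,0.018,0,0,250],[0,0.024,0,0,250],[0,0.03,0,0,250],[0,0.036,0,0,250],[0,0.042,0,0,250],[0,0.048,0,0,250],[0,0.054,0,0,250],[0,0.06,0,0,250],[0,0.066,0,0,250],[0,0.072,0,0,250],[0,0.078,0,0,250],[0,0.084,0,0,250]]]}}

```text
time: 21.78
position: [0.574, -0.0444, 0.0773]
tool_rot: [3.136, -0.194, -0.0]
ft_force: [-0.0, 2.9, 6.5]
grip_width: 0.156
```

Run:
```python
from h import *
look('12')
```

```text
s 0.23480870835741213 x -0.0008843025463152569 F [0.49882925 1.06594453 1.7751642 ] t 21.875
```

View pics/s12b.png

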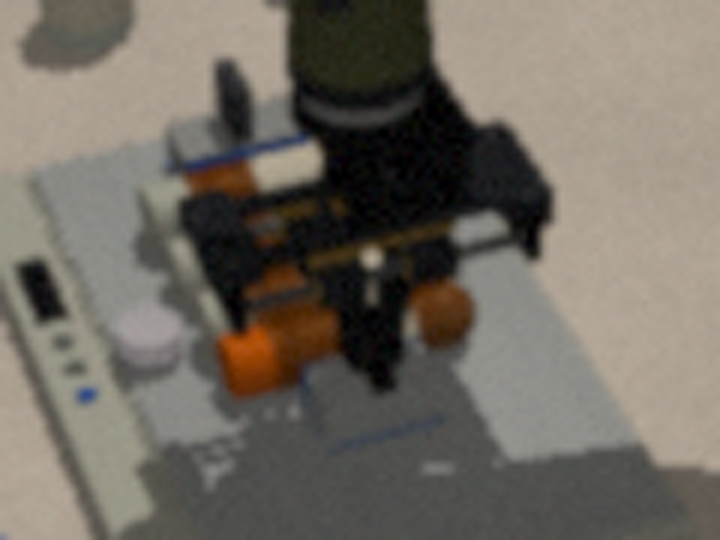

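View pics/t12b.png

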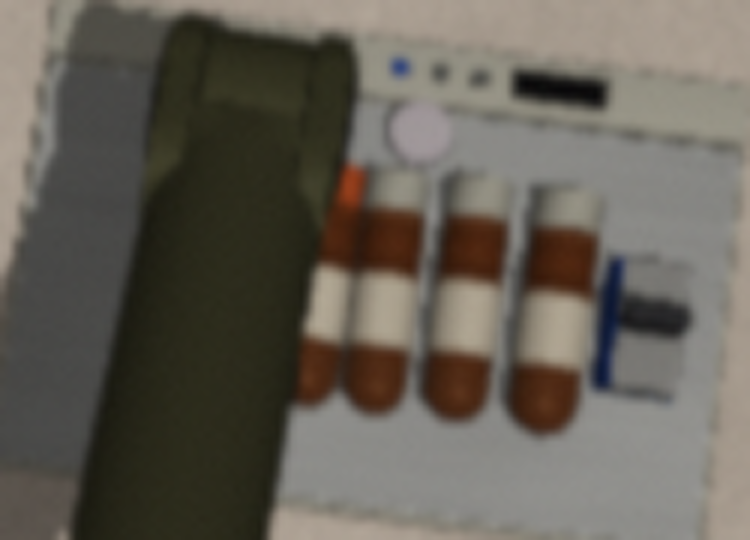

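The orange tube has met its neighbour and they move together; the dishes are undisturbed. About 29 mm remain.

>>> {"api": "drive_tool", "payload": {"rows": [[[0,0.004,0,0,250],[0,0.008,0,0,250],[0,0.012,0,0,250],[0,0.016,0,0,250],[0,0.02,0,0,250],[0,0.024,0,0,250],[0,0.028,0,0,250],[0,0.032,0,0,250],[0,0.036,0,0,250],[0,0.04,0,0,250],[0,0.044,0,0,250],[0,0.048,0,0,250],[0,0.052,0,0,250]]]}}

```text
time: 23.5
position: [0.5721, -0.0599, 0.0774]
tool_rot: [3.135, -0.194, -0.0]
ft_force: [0.8, 1.9, -1.4]
grip_width: 0.157
```

Run:
```python
from h import *
look('13')
```

```text
s 0.21918318053671484 x -0.0009037325015049079 F [ 0.13378685  1.72063967 -0.98979614] t 23.6
```

View pics/t13b.png

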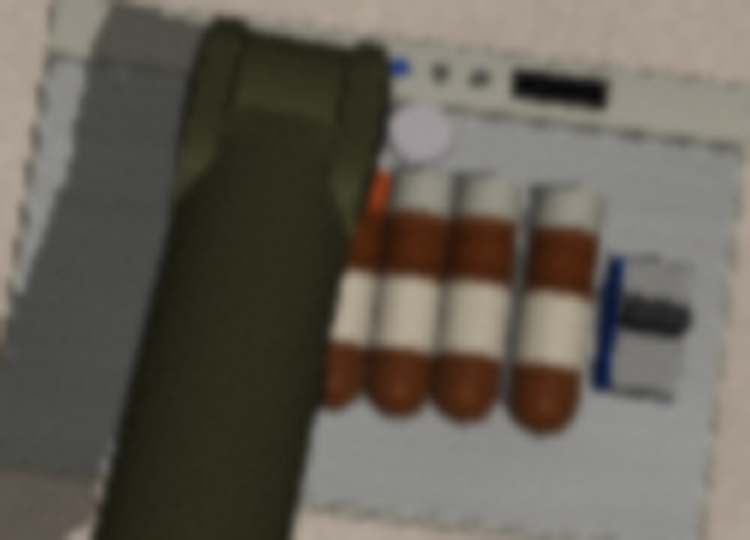

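>>> {"api": "drive_tool", "payload": {"rows": [[[0,0.003,0,0,250],[0,0.006,0,0,250],[0,0.009,0,0,250],[0,0.012,0,0,250],[0,0.015,0,0,250],[0,0.018,0,0,250],[0,0.021,0,0,250],[0,0.024,0,0,250]]]}}

```text
time: 24.6
position: [0.5713, -0.0664, 0.0774]
tool_rot: [-3.135, 0.194, 0.0]
ft_force: [-0.8, 3.3, -0.2]
grip_width: 0.161
```

Run:
```python
from h import *
look('14')
```

```text
s 0.21263043968126696 x -0.0009081772643163323 F [ 1.36468713  2.15918081 -1.30733505] t 24.7
```

View pics/t14b.png

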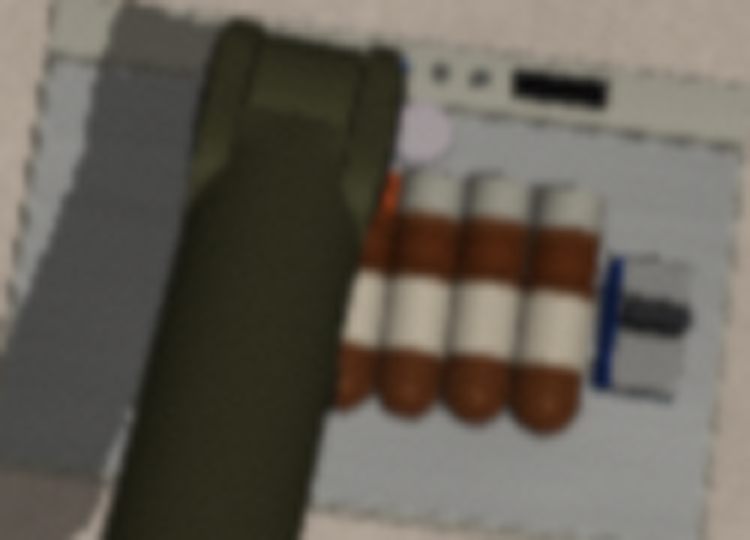

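>>> {"api": "drive_tool", "payload": {"rows": [[[0,0.0015,0,0,250],[0,0.003,0,0,250],[0,0.0045,0,0,250],[0,0.006,0,0,250],[0,0.0075,0,0,250],[0,0.009,0,0,250],[0,0.0105,0,0,250],[0,0.012,0,0,250]]]}}

```text
time: 25.7
position: [0.5708, -0.0705, 0.0774]
tool_rot: [3.136, -0.194, -0.0]
ft_force: [0.3, 2.3, -2.6]
grip_width: 0.155
```

>>> {"api": "drive_tool", "payload": {"rows": [[[0,0.001,0.0007,0,250],[0,0.002,0.0007,0,250],[0,0.003,0.0007,0,250],[0,0.004,0.0007,0,250],[0,0.005,0.0007,0,250],[0,0.005,0.0007,0,250]]]}}

```text
time: 26.45
position: [0.5709, -0.072, 0.0774]
tool_rot: [3.135, -0.194, 0.001]
ft_force: [0.2, 2.8, 0.8]
grip_width: 0.158
```

Run:
```python
from h import *
look('15')
for i in range(3):
    d=ctrl.get_image('top');print(ctrl.get_state()['ft_force'])
```

```text
s 0.20747079896357393 x -0.0005850087351514724 F [ 0.91595379  2.59689757 -0.04378055] t 26.55
[0.65313728 2.55476554 0.96909312]
[0.3241568  2.62220103 0.46334877]
[0.22498428 2.64535602 0.28533857]
```

View pics/t15b.png

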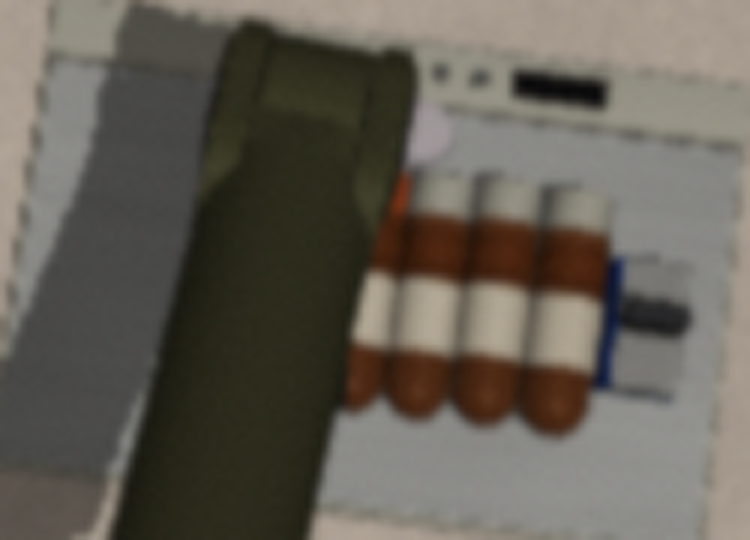

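View pics/s15b.png

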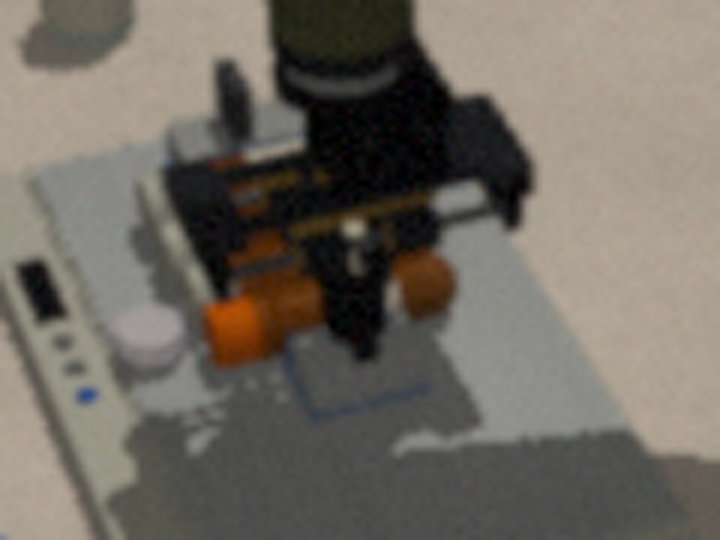

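The row is nearly closed and the force is still only drag plus rub (2.6 N). Small steps now, reading the force after each call.

>>> {"api": "drive_tool", "payload": {"rows": [[[0,0.001,0,0,250],[0,0.002,0,0,250],[0,0.003,0,0,250],[0,0.003,0,0,250]]]}}

```text
time: 27.2
position: [0.5708, -0.0727, 0.0774]
tool_rot: [-3.136, 0.194, -0.001]
ft_force: [1.2, 2.8, -0.8]
grip_width: 0.155
```

>>> {"api": "drive_tool", "payload": {"rows": [[[0,0.001,0,0,250],[0,0.002,0,0,250],[0,0.002,0,0,250]]]}}

```text
time: 27.58
position: [0.5707, -0.0734, 0.0773]
tool_rot: [-3.136, 0.194, -0.001]
ft_force: [0.9, 4.3, 1.6]
grip_width: 0.16
```

Run:
```python
from h import *
look('16')
A=load('t9')['img'];B=load('t16')['img']
a=cv2.resize(A[160:205,310:350],None,fx=9,fy=9,interpolation=cv2.INTER_CUBIC);b=cv2.resize(B[160:205,310:350],None,fx=9,fy=9,interpolation=cv2.INTER_CUBIC)
cv2.imwrite('pics/cmp16.png',np.hstack([a,b]))
g=lambda I:cv2.cvtColor(I,cv2.COLOR_BGR2GRAY).astype(np.float32)[166:202,331:344]
print(cv2.phaseCorrelate(g(A),g(B)))
```

```text
s 0.20609767573377677 x -0.0006470045501341982 F [1.36563021 4.28769526 1.91040646] t 27.675
((0.5594558924924851, 0.19391558586145408), 0.9861887366683395)
```

View pics/cmp16.png

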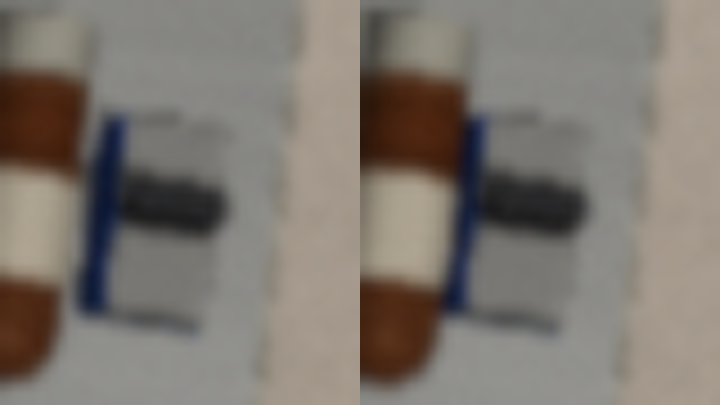

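The steel chock hasn't moved (rib edge at 228 in both halves). The nearest tube now overlaps part of the blue nose, and the force is rising. I'll step on.

>>> {"api": "drive_tool", "payload": {"rows": [[[0,0.001,0,0,250],[0,0.002,0,0,250],[0,0.002,0,0,250]]]}}

```text
time: 28.05
position: [0.5706, -0.0736, 0.0773]
tool_rot: [-3.135, 0.194, -0.001]
ft_force: [2.0, 4.7, 3.7]
grip_width: 0.157
```

>>> {"api": "drive_tool", "payload": {"rows": [[[0,0.001,0,0,250],[0,0.001,0,0,250]]]}}

```text
time: 28.3
position: [0.5706, -0.0738, 0.0774]
tool_rot: [-3.135, 0.194, -0.001]
ft_force: [1.9, 5.3, 2.1]
grip_width: 0.156
```

>>> {"api": "drive_tool", "payload": {"rows": [[[0,0.001,0,0,250],[0,0.001,0,0,250]]]}}

```text
time: 28.55
position: [0.5705, -0.0742, 0.0774]
tool_rot: [-3.135, 0.194, -0.0]
ft_force: [1.8, 4.9, 3.3]
grip_width: 0.158
```

>>> {"api": "drive_tool", "payload": {"rows": [[[0,0.001,0,0,250],[0,0.001,0,0,250]]]}}

```text
time: 28.8
position: [0.5705, -0.0744, 0.0774]
tool_rot: [-3.135, 0.194, -0.0]
ft_force: [0.6, 5.2, 3.0]
grip_width: 0.159
```

Run:
```python
from h import *
look('17')
A=load('t9')['img'];B=load('t17')['img']
a=cv2.resize(A[160:205,310:350],None,fx=9,fy=9,interpolation=cv2.INTER_CUBIC);b=cv2.resize(B[160:205,310:350],None,fx=9,fy=9,interpolation=cv2.INTER_CUBIC)
cv2.imwrite('pics/cmp17.png',np.hstack([a,b]))
```

```text
s 0.20504075936806088 x -0.0007104657232407108 F [0.91965312 4.86813919 3.15687042] t 28.9
```

View pics/cmp17.png

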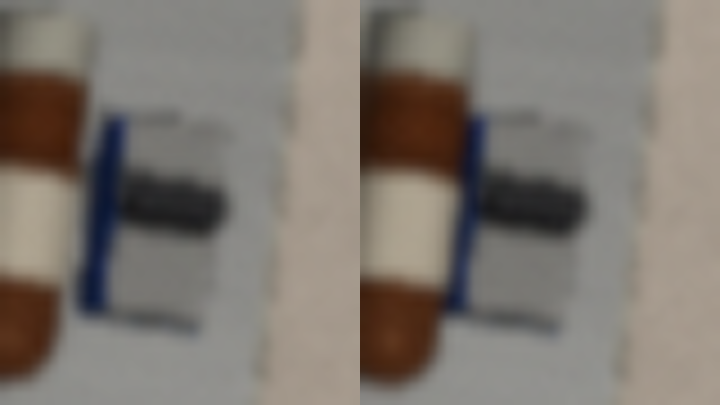

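View pics/t17b.png

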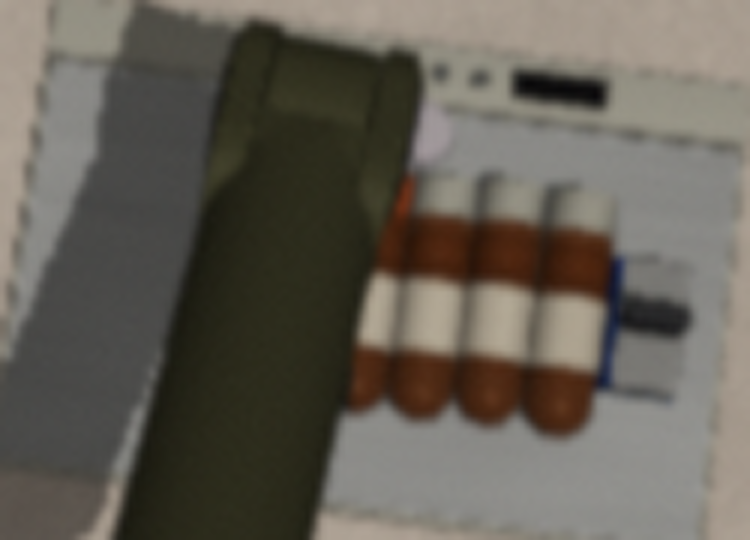

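>>> {"api": "drive_tool", "payload": {"rows": [[[0,0.001,0,0,250],[0,0.002,0,0,250],[0,0.002,0,0,250]]]}}

```text
time: 29.28
position: [0.5703, -0.0751, 0.0774]
tool_rot: [-3.135, 0.194, -0.0]
ft_force: [-0.4, 5.2, 4.7]
grip_width: 0.159
```

>>> {"api": "drive_tool", "payload": {"rows": [[[0,0.001,0,0,250],[0,0.001,0,0,250]]]}}

```text
time: 29.52
position: [0.5703, -0.0753, 0.0774]
tool_rot: [-3.135, 0.194, -0.0]
ft_force: [1.2, 5.5, 3.2]
grip_width: 0.157
```

```bash
cat >> h.py <<'E'
def reg(a,b,box,dirpix=None):
    x0,y0,x1,y1=box
    A=cv2.GaussianBlur(cv2.cvtColor(a,cv2.COLOR_BGR2GRAY),(3,3),0).astype(np.float32);B=cv2.GaussianBlur(cv2.cvtColor(b,cv2.COLOR_BGR2GRAY),(3,3),0).astype(np.float32)
    w=np.eye(2,3,dtype=np.float32)
    cc,w=cv2.findTransformECC(A[y0:y1,x0:x1],B[y0-4:y1+4,x0-4:x1+4],np.array([[1,0,4],[0,1,4]],np.float32),cv2.MOTION_TRANSLATION,(3,200,1e-6),None,1)
    return round(float(cc),4),w[:,2]-4
E
python3 - <<'E'
from h import *
look('18')
T=load('t18');X=np.array([.546,-.278,.09]);print(proj(T,X),proj(T,X-.004*np.array([.1228,.9924,0])));S=load('s18');print(proj(S,X),proj(S,X-.004*np.array([.1228,.9924,0])))
for k in('13','16','17','18'):
    print(k,reg(load('t9')['img'],load('t'+k)['img'],(326,170,338,200)),reg(load('t9')['img'],load('t'+k)['img'],(336,145,350,215)))
    print(' sc',reg(load('s10')['img'],load('s'+k)['img'],(222,136,236,153)))
E
```

```text
s 0.20417614723356997 x -0.0007641373876136892 F [0.65735655 4.1355736  3.0771205 ] t 29.625
(np.float64(327.20191080071777), np.float64(182.2949669835921)) (np.float64(328.32715450077404), np.float64(182.45273071378057))
(np.float64(229.6062862546061), np.float64(143.8898798785207)) (np.float64(229.27032217577795), np.float64(143.2875966621495))
13 (0.9998, array([-0.02764511,  0.00900745], dtype=float32)) (0.9985, array([0.00232792, 0.00081348], dtype=float32))
 sc (0.9943, array([-0.08215237,  0.06319904], dtype=float32))
16 (0.9998, array([-0.00135136, -0.00224733], dtype=float32)) (0.9986, array([0.00728798, 0.00280285], dtype=float32))
 sc (0.954, array([-0.3319981 ,  0.18015051], dtype=float32))
17 (0.9998, array([-0.005054  , -0.00557184], dtype=float32)) (0.9986, array([ 0.01686573, -0.01274395], dtype=float32))
 sc (0.9458, array([-0.37692642,  0.16610527], dtype=float32))
18 (0.9999, array([0.00426483, 0.00587749], dtype=float32)) (0.9986, array([ 2.861023e-05, -3.601551e-03], dtype=float32))
 sc (0.9412, array([-0.43481183,  0.14235115], dtype=float32))
```

View pics/s18b.png

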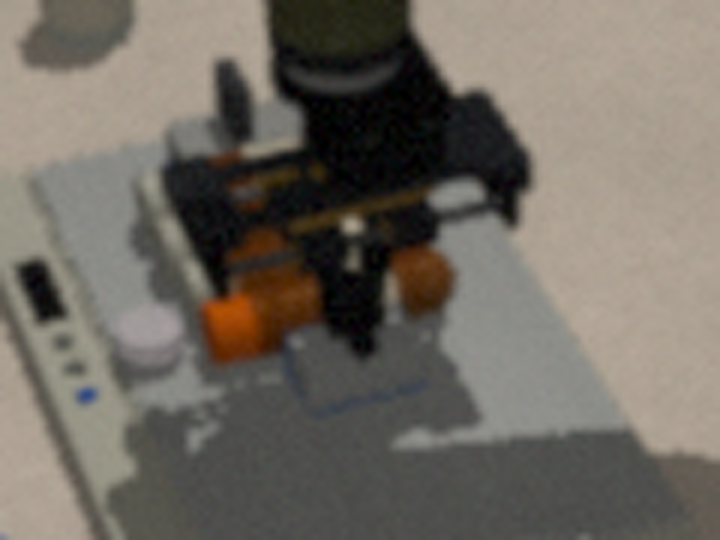

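Registering the top view is very precise: the steel chock has moved under 0.03 mm, so the row is still closing. I'll use this check as I go on.

>>> {"api": "drive_tool", "payload": {"rows": [[[0,0.001,0,0,250],[0,0.002,0,0,250],[0,0.002,0,0,250]]]}}

```text
time: 30.0
position: [0.5702, -0.076, 0.0774]
tool_rot: [-3.135, 0.194, -0.0]
ft_force: [1.0, 4.7, 3.6]
grip_width: 0.16
```

```bash
cat >> h.py <<'E'
def chk(n):
    d=snap('top','t'+n);b=d['img'];a=load('t9')['img']
    print('set px(1.12=4mm)',reg(a,b,(326,170,338,200)))
    c=load('t18')['img']
    print('R,M,L since 18',[reg(c,b,bx)[1] for bx in((307,178,318,200),(296,176,306,199),(285,175,295,199))])
    s=ctrl.get_state();p=s['position'];print('s',(p[0]-.546)*.1228+(p[1]+.278)*.9924,'F',s['ft_force'],'t',s['time'])
E
python3 -c "
from h import *
chk('19')"
```

```text
set px(1.12=4mm) (0.9998, array([0.00105762, 0.00144863], dtype=float32))
R,M,L since 18 [array([0.18097258, 0.01237249], dtype=float32), array([0.21803188, 0.04168606], dtype=float32), array([0.22712612, 0.03022814], dtype=float32)]
s 0.20338115262767822 F [1.04811432 4.9516423  3.25148566] t 30.05
```

>>> {"api": "drive_tool", "payload": {"rows": [[[0,0.001,0,0,250],[0,0.002,0,0,250],[0,0.003,0,0,250],[0,0.003,0,0,250]]]}}

```text
time: 30.55
position: [0.5701, -0.0767, 0.0774]
tool_rot: [-3.135, 0.194, -0.0]
ft_force: [0.8, 4.7, 3.5]
grip_width: 0.155
```

```bash
python3 -c "
from h import *
chk('20')"
```

```text
set px(1.12=4mm) (0.9998, array([-0.01546431,  0.00438309], dtype=float32))
R,M,L since 18 [array([0.35361052, 0.05098248], dtype=float32), array([0.36751986, 0.0616231 ], dtype=float32), array([0.3989873 , 0.05281639], dtype=float32)]
s 0.20277260515338133 F [1.66278534 5.38963641 4.10402523] t 30.6
```

>>> {"api": "drive_tool", "payload": {"rows": [[[0,0.001,0,0,250],[0,0.002,0,0,250],[0,0.003,0,0,250],[0,0.003,0,0,250]]]}}

```text
time: 31.1
position: [0.57, -0.0771, 0.0774]
tool_rot: [-3.134, 0.193, -0.0]
ft_force: [1.1, 6.0, 3.2]
grip_width: 0.156
```

```bash
python3 -c "
from h import *
chk('21')"
```

```text
set px(1.12=4mm) (0.9998, array([-0.02613544, -0.0060029 ], dtype=float32))
R,M,L since 18 [array([0.37509155, 0.03908634], dtype=float32), array([0.4426837 , 0.04832554], dtype=float32), array([0.49458504, 0.03641272], dtype=float32)]
s 0.2023332725995957 F [0.33588119 6.36014344 3.319078  ] t 31.15
```

The tube next to the steel chock has stopped, the others are still closing, and the force is rising to 6 N. A touch more.

>>> {"api": "drive_tool", "payload": {"rows": [[[0,0.001,0,0,250],[0,0.002,0,0,250],[0,0.002,0,0,250]]]}}

```text
time: 31.52
position: [0.5701, -0.0772, 0.0774]
tool_rot: [-3.134, 0.193, -0.0]
ft_force: [1.2, 7.0, 3.4]
grip_width: 0.158
```

```bash
python3 -c "
from h import *
chk('22')"
```

```text
set px(1.12=4mm) (0.9999, array([-0.0038867 ,  0.00806141], dtype=float32))
R,M,L since 18 [array([0.38743162, 0.03793573], dtype=float32), array([0.46228552, 0.05150414], dtype=float32), array([0.49339437, 0.03892422], dtype=float32)]
s 0.20223605136385486 F [0.99712543 7.2186361  3.83142107] t 31.575
```

The tool has stalled (0.1 mm moved for 0.6 mm commanded) at 7 N including drag, and the steel chock has not moved. The row is closed. Relax slightly and release.

>>> {"api": "drive_tool", "payload": {"rows": [[[0,-0.001,0,0,250],[0,-0.0015,-0.0005,0,250],[0,-0.0015,-0.0005,0,205],[0,-0.0015,-0.0005,0,195],[0,-0.0015,-0.0005,0,180],[0,-0.0015,-0.0005,0,160],[0,-0.0015,-0.0005,0,160]]]}}

```text
time: 32.45
position: [0.5698, -0.0785, 0.0773]
tool_rot: [3.135, -0.195, -0.0]
ft_force: [0.6, 0.1, 0.5]
grip_width: 0.36
```

```bash
python3 -c "
from h import *
chk('23');snap('wrist','w23')"
```

```text
set px(1.12=4mm) (0.9998, array([ 0.01468277, -0.02819395], dtype=float32))
R,M,L since 18 [array([0.39412117, 0.03213882], dtype=float32), array([0.4685669, 0.0728817], dtype=float32), array([0.5013175 , 0.04960775], dtype=float32)]
s 0.20100813284822167 F [0.42835619 0.18678059 0.53270909] t 32.5
```

View pics/w23.png

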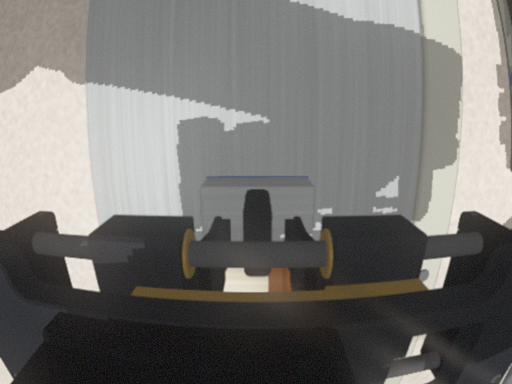

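Released; the tubes and steel chock didn't move. Lift straight up and back away to look.

>>> {"api": "drive_tool", "payload": {"rows": [[[0,0,-0.02,0,150],[0,0,-0.06,0,150],[0,0,-0.15,0,150],[0,0,-0.3,0,150],[0,0,-0.45,0,120],[0,-0.15,-0.5,0,60],[0,-0.35,-0.5,0,0],[0,-0.5,-0.5,0,0],[0,-0.65,-0.5,0,0],[0,-0.8,-0.5,0,0],[0,-0.8,-0.5,0,0]]]}}

```text
time: 33.92
position: [0.5989, 0.1657, 0.2278]
tool_rot: [-3.134, 0.182, -0.0]
ft_force: [-0.4, -0.8, 0.1]
grip_width: 0.993
```

```bash
python3 -c "
from h import *
look('24');chk('25')"
```

```text
s 0.44103062697026163 x -0.0005750999588436112 F [ 0.49685875  0.10024895 -0.57143908] t 34.025
set px(1.12=4mm) (0.9997, array([ 0.01450062, -0.03209066], dtype=float32))
R,M,L since 18 [array([0.35681915, 0.03161573], dtype=float32), array([0.4592805 , 0.06720734], dtype=float32), array([0.4712205 , 0.03473949], dtype=float32)]
s 0.4397895185961265 F [ 0.24484072 -0.2894078   0.31074786] t 34.075
```

View pics/t24b.png

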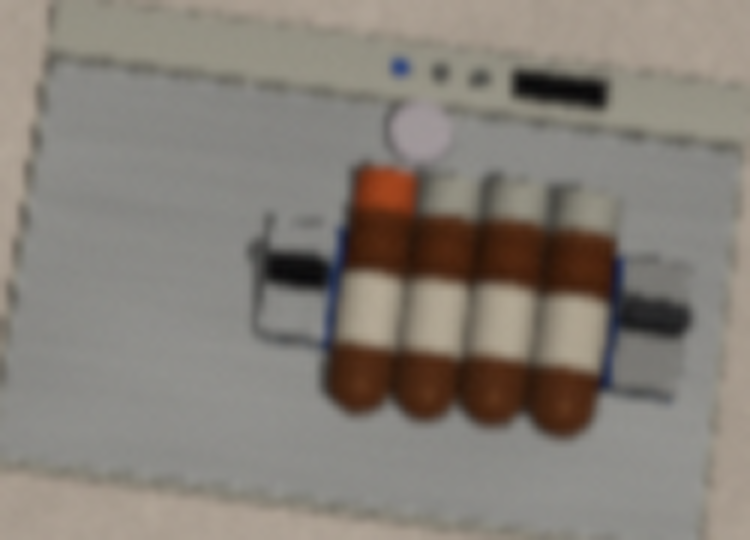

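View pics/s24b.png

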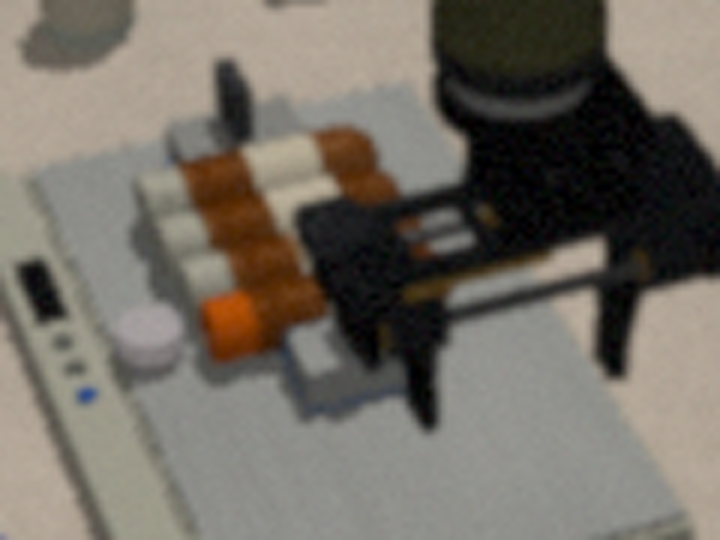

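Run:
```python
from h import *
np.set_printoptions(precision=4,suppress=True)
T=load('t24');f=lambda u,v,z:at(T,*crop(u,v,220,130,6),z)[:2]
a,b,c,e=f(622,258,.055),f(608,388,.055),f(342,227,.055),f(326,347,.055)
ang=lambda p,q:np.degrees(np.arctan2(*(p-q)[::-1]))
print('set',a,b,ang(a,b),np.linalg.norm(a-b),'loose',c,e,ang(c,e),np.linalg.norm(c-e))
yh=np.array([.1228,.9924]);print('top sep',((c+e)-(a+b))/2@yh,'lat',((c+e)-(a+b))/2@np.array([.9924,-.1228]))
for n,p,q in(('D',(387,165),(358,412)),('L',(452,173),(424,418)),('M',(519,180),(490,425)),('R',(588,187),(560,436))):
    P,Q=f(*p,.055),f(*q,.045);print(n,ang(P,Q),(P+Q)/2)
t=cv2.resize(T['img'][160:205,260:345],None,fx=9,fy=9,interpolation=cv2.INTER_CUBIC);cv2.imwrite('pics/t24c.png',t)
for nm,bx in(('dish',(280,145,300,160)),('pot',(130,140,160,170)),('timer',(188,120,212,144)),('bottle',(375,168,402,195)),('tipbox',(372,212,416,254)),('pip',(174,204,190,270))):
    try: print(nm,reg(load('top0')['img'],T['img'],bx))
    except Exception as ex: print(nm,'fail')
```

```text
set [ 0.588  -0.2686] [ 0.5084 -0.26  ] -6.168082852095372 0.07997758201776281 loose [ 0.6039 -0.0995] [ 0.5301 -0.0909] -6.647539803592782 0.07423442387721929
top sep 0.17004968254284583 lat -0.002101831430784358
D -5.822250435081392 [ 0.5677 -0.1186]
L -5.779985539191062 [ 0.5641 -0.1582]
M -6.144778555441525 [ 0.5606 -0.1983]
R -5.959858933654409 [ 0.5559 -0.2402]
dish (0.7017, array([ 0.0334, -0.3721], dtype=float32))
pot (0.9999, array([-0.0092,  0.0033], dtype=float32))
timer (0.4955, array([ 5.1932, -2.4011], dtype=float32))
bottle (0.9999, array([-0.0079, -0.0106], dtype=float32))
tipbox (0.9998, array([ 0.0018, -0.006 ], dtype=float32))
pip fail
```

View pics/t24c.png

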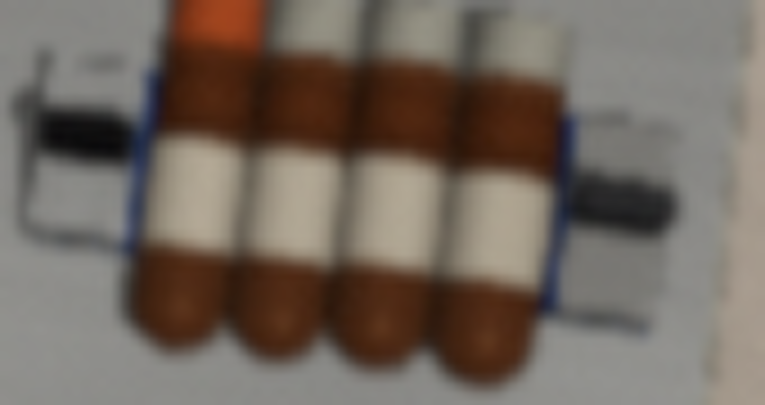

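The nose tops are 170 mm apart, so the feet are about 154 mm apart (limit 157.5). The chocks are square within 0.5°, the tubes are parallel, and the steel chock has moved under 0.2 mm. The arm is clear, so I'll hand it in.

```bash
python3 -c "
from h import *
print(ctrl.close_job())"
```

```text
the job is handed in; nothing more can be done
None
```

The orange-capped tube now lies at the open end of the row, and the four tubes are closed up between the two chocks. I handed the job in at about 34 s. No verdict is reported, so these are my own checks from the last pictures.

**What I did:**
- I took the tube from its rest and laid it on the plate; the wrist force read about 6 N upwards at contact.
- I set the aluminium chock down flat behind it, blue face to the tubes.
- I pushed the row closed slowly until the tool stalled at about 7 N, chock drag included, then released and backed clear.

**Last checks:**

| Check | Measured | Limit |
|---|---|---|
| Gap between the nose feet | about 154 mm (nose tops 170 mm apart) | 157.5 mm |
| Angle between the chocks | about 0.5° | 0.12 rad (6.9°) |
| Angle of each tube to the steel chock | under 1.5° | 0.1 rad (5.7°) |
| Aluminium chock off the steel chock's middle line | about 2 mm | 30 mm |
| Steel chock moved | about 0.1 mm (top view) | 4 mm |

- **Bystanders:** the pot, bottle and tip box showed no shift.
- **Checks that gave no usable result:** the image comparison failed for the pipette and gave poor matches for the timer and dishes. The arm never came near the timer or pipette after the start. The dishes looked undisturbed in the pictures, with about 8 mm between them and the caps.
- **A disagreement:** my arm-position estimate put the closed gap at about 151 mm. The final picture and the tube sizes both give about 154 mm, which I trust more.

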